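# Change over the glue pots and put the glue bars away

## Robot

A 6-joint arm with a two-finger parallel gripper is mounted at the origin on the work surface. World frame = base frame: x ahead of the robot, y to its left, z up, the work surface at z = 0. Lengths are in mm, angles in rad, forces in N, time in s.
With the tool pointing down it reaches from about 350 to 975 mm from the base axis. Payload 7.1 kg.
Tool frame: the origin (TCP) lies midway between the tips of the shut fingers; the grasp point (between the pads) lies 19 mm behind it; z points along the fingers, y is the line along which they close (so a half turn about z gives the same grasp; the last joint's range is limited). The gripper opens to 88 mm and grips with 3 to 60 N. Pads are 20 mm wide; open, the fingers measure 115 mm over their backs; the gripper's body (75 mm by 178 mm) begins 61 mm behind the grasp point.
Start: joints at [1.232, 0.423, 1.63, -0, 1.089, -0.019], TCP at [196.453, 593.305, 222.675] pointing down, gripper open.
Joint ranges: [-3, 3], [-0.9, 2.11], [0.09, 2.58], [-1.31, 4.45], [0.11, 2.69], [-2.54, 2.54]. Speed limits (rad/s): [2.39, 2.39, 3.01, 3.14, 3.14, 3.14].

## Interface

Orientations are given as a rotation vector (axis times angle).
In Python, from workcell import ctrl gives the robot as it stands. The module is installed in compiled form; this text tells all that it offers.
- The arm moves only by the tool apply_moves, never from a script. Its argument "targets" is a list of rows, each a list of 3 entries, a list of its own where there are three numbers: the opening, from -1 (shut) to 1 (fully open), then the shift along the tool's x, y, z normalised to -1 to 1, where 1 is 5 cm, then the turn, a rotation vector about the tool's x, y, z normalised to -1 to 1, where 1 is 90 degrees. In form: [[jaw, [x, y, z], [wx, wy, wz]], ...]. A call has 1 to 8 rows; each row shifts and turns the commanded pose from where the row before left it, along the tool's axes as they then stand; what a row does not reach is not made up. A row lasts 1/8 s, in which the tool goes at most 62.5 mm and 10.7 degrees, less where a joint would pass 70% of its speed; a pose out of reach is approached as far as the arm can. A call with a number of a shift or a turn outside -1 to 1 is refused whole. A call with a gripper value outside its range is refused whole. The fingers move at their own pace and stop on an object; the grip force is fixed at half the most. Time passes only in rows, so rows that do not move let the fingers close. It gives the time, the measured TCP pose, the force, the opening and the grip force at its end, in the units of the state.
- ctrl.get_obs(): the state, without advancing time (a new reading comes with each control period).
- ctrl.get_image(name): name is "scene" or "top" or "wrist"; returns a dict with "pixels" (384x512x3 uint8, blue, green, red), "camera_matrix" (3x3 intrinsics, pixels), "view" (4x4, takes a point from world to camera coordinates); the wrist camera has in their place "hand_eye" (4x4, takes a point from camera to tool coordinates, whose origin is the TCP and whose axes are the flange's). Camera axes: x right, y down, z forward; pixel columns grow to the right and rows downward; lengths in mm; the calibration is good to about 2 mm. The wrist camera is an equidistant fisheye: a pixel r from the principal point sees the ray r / f radians off the axis. A picture is of the moment at which its call begins: read the wrist's pose just before it. There is no depth.
- ctrl.close_job(): hands the job in; it is judged then, once.
Trained networks look in the newest picture that a camera, given by its name, has taken for a name from the list of things; names that differ only in an ending like _2 or _b are one class to them, and where a whole thing is asked for, a point or a joint stands for the part that bears it (a point fixed in the world has none). Each returns a list of dicts, best first, with "score" (0 to 1); they miss things now and then, are a little off and sometimes report something else, mostly with a low value. They report only what shows in the picture. A call takes as long as a camera call. They do not tell look-alikes from the thing itself.
- ctrl.masks_of(label, camera): "region" (384x512 bool, what is visible of it) and "bbox" ([left, top, right, bottom] in pixels, round what is visible of it).
- ctrl.pinpoint(label, camera): "xy" ([column, row] in pixels: a listed point, or the origin of a listed thing).
The state is a dict: "t": time; "qpos": joint angles; "qvel": joint speeds; "joint_torque": joint torques, N m; "ee_pos": TCP position; "orientation": TCP orientation; "ft_force": force on the tool from outside, world axes, zero at the start; "moment": the same for the moment, N m; "width": finger opening in mm; "grasp_force": force on a finger pad.
Only numpy, scipy, OpenCV 4.12 (cv2) and the standard library are available. Lean on these libraries where they do the work, as an engineer would, in place of code of your own. Each camera call takes 0.05 s, during which the arm holds its last target. There are 200 camera calls.

## Task

Change over the glue warmer: keeping both pots flat on the hotplate all the time, without lifting them, slide the blue pot from the red heating ring to the empty white ring, then slide the green pot from the yellow ring onto the red ring, each well centred in its ring. Put every amber glue bar lying on the bench into the wooden stock box and slide the box's cover fully shut, and leave the other things on the bench alone; pots and bars may be done in either order.

Things in the scene. Friction and masses are not known exactly. Their poses are not given: they have to be found in the camera images.
- hotplate: fixed slim hotplate, flat black top 250 (x) x 270 (y) mm, 12 mm thick, with a steel control strip of the same height along its -x side; origin at the centre of the black part's underside; carries three coloured rings whose centres are about 145 mm apart in a triangle, so a pot slides in a straight line from any ring to any other without meeting a pot on the third
- red_ring: red painted ring on the hotplate, 116 mm outside and 100 mm inside diameter, flat; origin at its centre on the hotplate's top face; the heating place; the blue pot starts here. Any of the three rings may be at any of the three places
- white_ring: white painted ring on the hotplate, 116 mm outside and 100 mm inside diameter, flat; origin at its centre on the hotplate's top face; the resting place; empty at the start. Any of the three rings may be at any of the three places
- yellow_ring: yellow painted ring on the hotplate, 116 mm outside and 100 mm inside diameter, flat; origin at its centre on the hotplate's top face; the waiting place; the green pot starts here. Any of the three rings may be at any of the three places
- blue_pot: blue lidded glue pot, 96 mm across, 59 high (lid fixed), origin at the centre of its underside, z up. Rigid arch handle over it: its straight black top bar, 14 mm square, 84 long, runs along the pot's y axis, centre 92 mm above the underside (26 mm free between lid and bar). Smooth foot, friction 0.2 to 0.3 on the hotplate; 0.4 to 0.75 kg
- green_pot: green lidded glue pot, 96 mm across, 59 high (lid fixed), origin at the centre of its underside, z up. Rigid arch handle over it: its straight black top bar, 14 mm square, 84 long, runs along the pot's y axis, centre 92 mm above the underside (26 mm free between lid and bar). Smooth foot, friction 0.2 to 0.3 on the hotplate; 0.4 to 0.75 kg
- stock_box: fixed wooden stock box, 152 (x) x 232 (y) x 54 mm high, open-topped, walls and floor 6 mm (inside 140 x 220 mm); origin at the centre of its underside; 4 mm dark guide strips along its two y sides rise 12 mm above the rim; a flat grey cover slides over it along the box's x axis
- cover (a joint): how far the box's grey sliding cover is open, in m: 0 = fully shut, 0.145 = fully open (compartment all uncovered). It opens towards the box's +x, where it juts out over the bench, moves stiffly (about 1.5 N) and stays where left. The cover's top face is 60 mm above the bench
- cover_handle (a point): centre of the black grip ridge on the cover: 12 mm thick along the box's x, 80 mm long along the box's y, rising 26 mm above the cover (this point is 74 mm above the bench, the ridge's top is at 86 mm). The ridge is over the middle of the box when shut and travels with the cover
- bar1: solid amber glue bar, 90 (x) x 26 (y) x 36 (z) mm, 60 to 120 g, at first lying on the bench on its 26 mm wide face; origin at its centre. Two to four bars are present; absent ones give None
- bar2: solid amber glue bar, 90 (x) x 26 (y) x 36 (z) mm, 60 to 120 g, at first lying on the bench on its 26 mm wide face; origin at its centre. Two to four bars are present; absent ones give None
- bar3: solid amber glue bar, 90 (x) x 26 (y) x 36 (z) mm, 60 to 120 g, at first lying on the bench on its 26 mm wide face; origin at its centre. Two to four bars are present; absent ones give None
- bar4: solid amber glue bar, 90 (x) x 26 (y) x 36 (z) mm, 60 to 120 g, at first lying on the bench on its 26 mm wide face; origin at its centre. Two to four bars are present; absent ones give None
- tape_roll: bystander, leave alone: grey roll of tape, 100 mm across, 25 high
- brush: bystander, leave alone: glue brush 170 mm long, lying flat
- screw_jar: bystander, leave alone: jar, 64 mm across, 75 high
- mug: bystander, leave alone: white mug, 80 mm across, 85 high
- try_square: bystander, leave alone: try square lying flat, wooden stock and 150 mm steel blade
- screwdriver: bystander, leave alone: screwdriver 190 mm long, lying flat
- offcut: bystander, leave alone: wooden offcut 120 x 70 x 22 mm
- putty_knife: bystander, leave alone: flat spatula 190 mm long, lying flat
Things that resemble listed ones, but are neither listed nor needed, are in the scene too. There is more than one size of the blue_pot; the one meant has the size given above.

How it is judged (in metres and radians):
On the way, in this order (a step that is already met when the one before it is completed fails the run):
1. the blue pot stands centred on the white ring (horizontal distance between blue_pot and white_ring below 0.012 m and angle between blue_pot's own z axis and vertical below 0.08 rad and linear speed of blue_pot below 0.02 m/s and z of blue_pot in the frame of hotplate below 0.016 m), for 0.2 s.
2. the green pot stands centred on the red ring (horizontal distance between green_pot and red_ring below 0.012 m and angle between green_pot's own z axis and vertical below 0.08 rad and linear speed of green_pot below 0.02 m/s and z of green_pot in the frame of hotplate below 0.016 m), for 0.2 s.
At the end, for the whole second after the job is handed in: the blue pot stands upright on the hotplate within 12 mm of the white ring's centre and the green pot within 12 mm of the red ring's centre, every glue bar present lies inside the stock box, the cover is shut to within 6 mm, and all is at rest (all of step 1 and all of step 2 and x of bar1 in the frame of stock_box between -0.07 and 0.07 m and y of bar1 in the frame of stock_box between -0.11 and 0.11 m and z of bar1 in the frame of stock_box between 0.01 and 0.05 m and linear speed of each of bar1, bar2, bar3, bar4 below 0.03 m/s and x of bar2 in the frame of stock_box between -0.07 and 0.07 m and y of bar2 in the frame of stock_box between -0.11 and 0.11 m and z of bar2 in the frame of stock_box between 0.01 and 0.05 m and x of bar3 in the frame of stock_box between -0.07 and 0.07 m and y of bar3 in the frame of stock_box between -0.11 and 0.11 m and z of bar3 in the frame of stock_box between 0.01 and 0.05 m and x of bar4 in the frame of stock_box between -0.07 and 0.07 m and y of bar4 in the frame of stock_box between -0.11 and 0.11 m and z of bar4 in the frame of stock_box between 0.01 and 0.05 m and value of joint cover below 0.006 m); the robot touches nothing.
It fails at once if the blue pot is lifted more than 12 mm off the hotplate (z of blue_pot in the frame of hotplate above 0.024 m).
It fails at once if the blue pot is tipped or slid off the hotplate (z of blue_pot in the frame of hotplate below 0.003 m or angle between blue_pot's own z axis and vertical above 0.3 rad).
It fails at once if the green pot is lifted more than 12 mm off the hotplate (z of green_pot in the frame of hotplate above 0.024 m).
It fails at once if the green pot is tipped or slid off the hotplate (z of green_pot in the frame of hotplate below 0.003 m or angle between green_pot's own z axis and vertical above 0.3 rad).
It fails at once if one of the other things on the bench is moved more than 40 mm (distance of any of tape_roll, brush, screw_jar, mug, try_square, screwdriver, offcut, putty_knife from where it was at the start of the episode above 0.04 m).
Of bar1, bar2, bar3, bar4 only 2 to 4 are there at a start; the rules pass over those that are not, and their reading is None.
At some moment in a run one of bar1, bar2, bar3, bar4 may be knocked a few centimetres aside while the robot is not near it.
Once in a run the grip may slacken for a moment while it holds something.
It also fails if it takes over 210 s, if anything falls off the work surface, if the arm or the gripper's body presses on something with over 40 N, if the wrist force passes 120 N, or if a joint passes its speed limit or range.

## Working session

There is one attempt and no reset: what is moved stays moved. The work goes in short steps, Python scripts to look and compute and a tool call to move; the robot and the scene stay as the last step left them, time stands still between calls to the robot, and variables do not carry over. Pictures are saved under pics/ and viewed, at most 14 in all, crops included, and the job is handed in when it is done.

Besides the shell and the picture viewer there is one more tool, called after "Emit:" as a command line: name --argument value ..., lists and objects as JSON in quotes. apply_moves: Moves the arm, as the interface text tells. Scaled input: -1 to 1 covers 5 cm each way for a shift and 90 degrees each way for a turn. Its arguments: {"type":"object","properties":{"targets":{"type":"array"}},"required":["targets"]}

```bash
mkdir -p pics
cat > h.py <<'E'
import numpy as np, cv2
from scipy.spatial.transform import Rotation as R
from workcell import ctrl
def ray(im,px,z,obs=None):
    """pixel -> world point on plane z"""
    K=im['camera_matrix']; u=(px[0]-K[0,2])/K[0,0]; v=(px[1]-K[1,2])/K[1,1]
    if 'view' in im:
        V=np.linalg.inv(im['view']); d=np.array([u,v,1.])
    else:
        r=np.hypot(u,v); s=np.sin(r)/r if r>1e-9 else 1
        d=np.array([u*s,v*s,np.cos(r)])
        T=np.eye(4); T[:3,:3]=R.from_rotvec(obs['orientation']).as_matrix(); T[:3,3]=obs['ee_pos']
        V=T@im['hand_eye']
    d=V[:3,:3]@d; o=V[:3,3]
    return o+d*(z-o[2])/d[2]
def save(im,n,scale=1.5):
    cv2.imwrite('pics/'+n,cv2.resize(im['pixels'],None,fx=scale,fy=scale,interpolation=cv2.INTER_CUBIC))
E
python3 - <<'E'
from h import *
np.set_printoptions(precision=1,suppress=True)
o=ctrl.get_obs();print(o)
for c in ['top','scene']:
    im=ctrl.get_image(c); save(im,c+'0.png'); print(c,im['camera_matrix'],im['view'])
    for n,z in [('red_ring',12),('white_ring',12),('yellow_ring',12),('blue_pot',12),('green_pot',12),('stock_box',0),('cover_handle',74),('bar1',18),('hotplate',0),('mug',0),('tape_roll',0),('screw_jar',0),('brush',0),('try_square',0),('screwdriver',0),('offcut',0),('putty_knife',0)]:
        for p in ctrl.pinpoint(n,c)[:6]:
            print(n,round(p['score'],2),np.array(p['xy']),ray(im,p['xy'],z)[:2])
E
```

```text
{'t': 0.0, 'qpos': array([ 1.2,  0.4,  1.6, -0. ,  1.1, -0. ]), 'qvel': array([ 0., -0., -0., -0., -0.,  0.]), 'joint_torque': array([ -0. , -54.5, -27.4,   0.1,   0. ,  -0. ]), 'ee_pos': array([196.3, 592.8, 221.9]), 'orientation': array([-0.5, -3.1,  0. ]), 'ft_force': array([ 1.2, -0.3, -0. ]), 'moment': array([0., 0., 0.]), 'grasp_force': 0.0, 'width': 87.72476913741211}
top [[411.    0.  258.1]
 [  0.  411.  190.8]
 [  0.    0.    1. ]] [[  -0.    -1.     0.     9.7]
 [  -1.     0.    -0.1  552.2]
 [   0.1   -0.    -1.  1329.8]
 [   0.     0.     0.     1. ]]
red_ring 0.58 [162.6 231.4] [422.4 320.1]
white_ring 0.87 [170.8 191.3] [554.7 294.4]
white_ring 0.36 [100.6 178.8] [598.8 528.2]
yellow_ring 0.64 [204.7 224.9] [442.3 181.6]
blue_pot 0.93 [163.2 232.5] [418.7 318.1]
blue_pot 0.84 [111.1 281.7] [261.  485.9]
green_pot 0.7 [203.6 227.1] [435.1 185.2]
green_pot 0.47 [ 93.4 229.6] [430.6 547.8]
stock_box 0.9 [343.1 213.6] [ 475.4 -279.3]
bar1 0.79 [270.5 169.8] [622.9 -37.7]
bar1 0.54 [273.7 210.2] [488.3 -46.6]
bar1 0.47 [239.9 213.3] [479.2  65. ]
bar1 0.47 [246.6 164.6] [64
[... 1344 characters left out ...]
65.5 -55.5]
hotplate 0.92 [311.6 193.4] [470.9 279.4]
mug 0.84 [380.4 201.7] [585.  535.5]
tape_roll 0.81 [280.1 252.5] [780.   52.2]
tape_roll 0.68 [369.5 178.1] [419.6 564. ]
tape_roll 0.27 [180.4 212.9] [ 481. -266.]
screw_jar 0.57 [120.2 244. ] [ 611.  -497.9]
screw_jar 0.35 [243.2 185.7] [356.8  14. ]
brush 0.49 [242.3 188.6] [376.2   5.7]
try_square 0.6 [287.2 188.6] [416.7 190.1]
try_square 0.57 [200.8 257.6] [ 743.4 -226.2]
screwdriver 0.34 [259.7 197. ] [448.3  62.5]
offcut 0.56 [367.8 175. ] [395.9 566.8]
putty_knife 0.66 [329.7 240.8] [761.  247.4]
putty_knife 0.53 [277.4 251.4] [772.5  44.3]
putty_knife 0.52 [286.8 191.1] [433.3 183.2]
putty_knife 0.22 [261.5 194.9] [436.1  73.3]
```

Run:
```python
import cv2
a=cv2.imread('pics/top0.png'); c=cv2.resize(a,(512,384),interpolation=cv2.INTER_AREA)[95:300,60:460]
cv2.imwrite('pics/topc.png',cv2.resize(a[142:450,90:690],(800,411),interpolation=cv2.INTER_CUBIC))
```

```text
(no output)
```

View pics/topc.png

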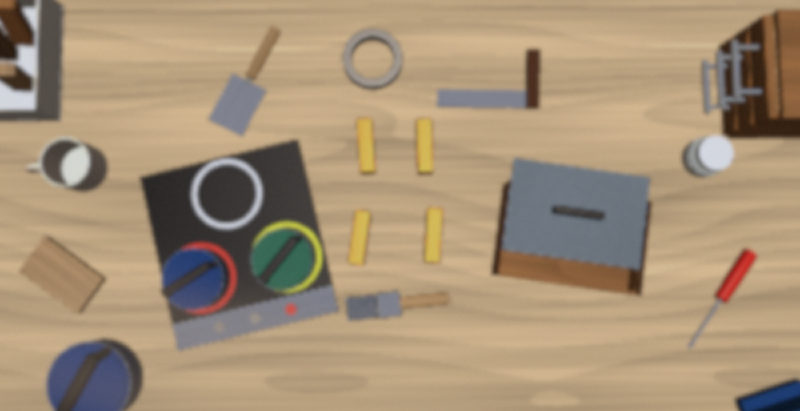

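View pics/scene0.png

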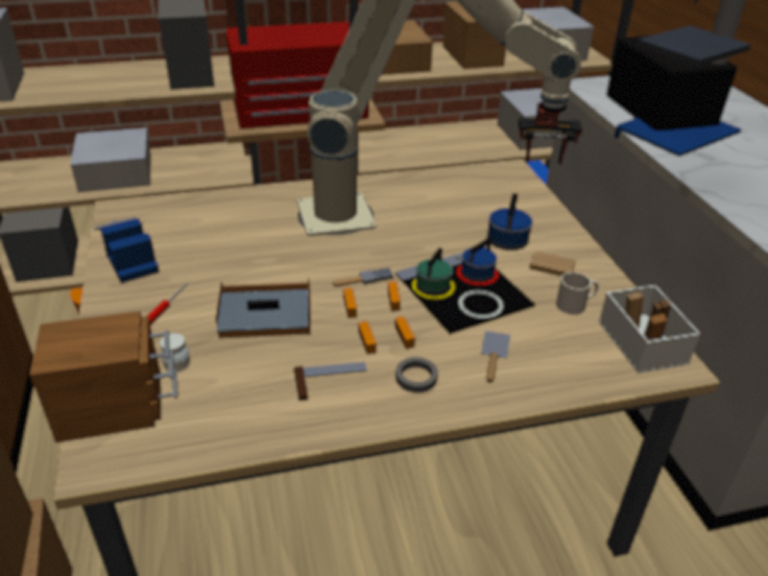

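The pictures show the hotplate at left with the blue pot in red at (195,278) and the green pot in yellow at (287,257). The white ring is empty at (227,193). Four amber bars lie at (366,146), (425,146), (360,237) and (433,235), and the box at (575,225) has its cover partly open. The larger blue pot at (90,380) is the look-alike. Next I move over the hotplate for a wrist view.

Emit:
apply_moves --targets '[[1,[0,0,-0.9],[0,0,-0.1]],[1,[0,0,-0.9],[0,0,-0.11]],[1,[-0.7,-0.8,0],[0,0,0]],[1,[-0.7,-0.8,0],[0,0,0]],[1,[-0.7,-0.8,0],[0,0,0]],[1,[-0.7,-0.8,0],[0,0,0]],[1,[-0.7,-0.8,0],[0,0,0]],[1,[-0.7,-0.8,0],[0,0,0]]]'

```text
t: 2.8
ee_pos: [409.8, 354.1, 312.9]
orientation: [-0.016, 3.141, 0.001]
ft_force: [0.6, 1.0, -0.3]
width: 87.3
grasp_force: 0.0
```

Emit:
apply_moves --targets '[[1,[-0.8,-0.8,0],[0,0,0]],[1,[-0.8,-0.8,0],[0,0,0]],[1,[0,0,0],[0,0,0]]]'

```text
t: 3.18
ee_pos: [491.8, 273.8, 312.7]
orientation: [-0.008, 3.141, -0.0]
ft_force: [-0.2, -0.5, 0.9]
width: 88.0
grasp_force: 0.0
```

Run:
```python
from h import *
np.set_printoptions(precision=2,suppress=True)
o=ctrl.get_obs();print(o['ee_pos'],R.from_rotvec(o['orientation']).as_matrix())
im=ctrl.get_image('wrist'); save(im,'w1.png'); print(im['camera_matrix'],im['hand_eye'])
for n,z in [('red_ring',12),('white_ring',12),('yellow_ring',12),('blue_pot',12),('green_pot',12),('hotplate',0),('bar1',18)]:
    for p in ctrl.pinpoint(n,'wrist')[:4]:
        print(n,round(p['score'],2),np.array(p['xy']),ray(im,p['xy'],z,o)[:2])
```

```text
[491.81 273.77 312.65] [[-1.   -0.01  0.  ]
 [-0.01  1.   -0.  ]
 [-0.   -0.   -1.  ]]
[[297.32   0.   253.29]
 [  0.   297.32 191.29]
 [  0.     0.     1.  ]] [[   0.     -0.97   -0.25   67.89]
 [   1.      0.      0.      0.67]
 [   0.     -0.25    0.97 -162.85]
 [   0.      0.      0.      1.  ]]
white_ring 0.69 [264.5 195.7] [550.11 292.84]
blue_pot 0.95 [291.2 114.4] [419.49 332.68]
blue_pot 0.74 [383.3  26.4] [259.24 488.57]
green_pot 0.68 [200.7 130.6] [445.25 191.75]
hotplate 0.56 [250.4 158.9] [492.05 269.71]
bar1 0.95 [ 70.5 155.2] [477.26 -49.63]
bar1 0.82 [ 84.5 235.1] [628.33 -42.3 ]
bar1 0.75 [126.1 153.8] [478.88  64.92]
bar1 0.68 [131.1 239.3] [630.87  57.72]
```

View pics/w1.png

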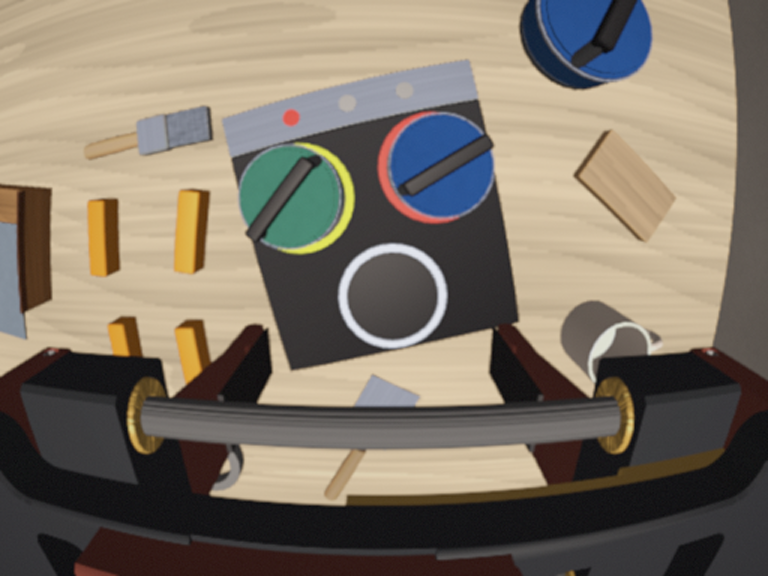

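The wrist view shows the white ring at (393,295), the blue pot with its bar from (405,188) to (490,143), the green pot's bar from (252,238) to (318,160), and four bars at left. Next I fit these precisely by colour.

```bash
cat >> h.py <<'E'
from scipy.optimize import least_squares
def hsv(im): return cv2.cvtColor(im['pixels'],cv2.COLOR_BGR2HSV)
def pts(im,mask,z,o): 
    ys,xs=np.nonzero(mask); return np.array([ray(im,(x,y),z,o)[:2] for x,y in zip(xs,ys)])
def ringfit(P,c0,r=54.,band=4.):
    f=lambda c: np.maximum(np.abs(np.hypot(*(P-c).T)-r)-band,0)+.1*(np.hypot(*(P-c).T)-r)
    s=least_squares(f,c0,loss='soft_l1'); return s.x,np.sqrt(np.mean(s.fun**2))
def near(P,c,r): return P[np.hypot(*(P-np.array(c)).T)<r]
def rings(im,o,yel=(440,183),red=(421,322),wh=(551,293),pr=True):
    H=hsv(im); h,s,v=[H[...,i].astype(int) for i in range(3)]
    out={}
    for n,m,c in [('red',((h<8)|(h>172))&(s>90)&(v>90),red),('yellow',(h>22)&(h<34)&(s>110)&(v>110),yel),('white',(s<40)&(v>150),wh)]:
        P=near(pts(im,m,12,o),c,75)
        if len(P)<20: print(n,'few',len(P)); continue
        c,e=ringfit(P,np.array(c,float)); d=np.hypot(*(P-c).T)
        out[n]=c
        if pr: print(n,len(P),c,round(e,2),'r range',np.percentile(d,[3,50,97]))
    return out
def handle(im,o,c,z=111,rad=62,vmax=85):
    H=hsv(im); v=H[...,2].astype(int); s=H[...,1].astype(int)
    P=pts(im,(v<vmax)&(s<90),z,o); P=near(P,c,rad)
    return P
E
python3 - <<'E'
from h import *
np.set_printoptions(precision=1,suppress=True)
o=ctrl.get_obs(); im=ctrl.get_image('wrist'); H=hsv(im)
for p in [(292,110),(300,105),(185,130),(270,130),(240,140),(290,75),(310,115),(328,100)]: print(p,H[p[1],p[0]])
r=rings(im,o)
for a,b in [('red','white'),('red','yellow'),('white','yellow')]:
    if a in r and b in r: print(a,b,np.linalg.norm(r[a]-r[b]))
for n,(a,b) in {'blue':((405,188),(490,143)),'green':((252,238),(318,160))}.items():
    A,B=[ray(im,np.array(q)/1.5,111,o)[:2] for q in(a,b)]; print(n,A,B,(A+B)/2,np.linalg.norm(A-B),np.degrees(np.arctan2(*(B-A)[::-1])))
# bars
for m in ctrl.masks_of('bar1','wrist')[:4]:
    P=pts(im,m['region'],36,o); rc=cv2.minAreaRect(P.astype(np.float32)); print('bar',round(m['score'],2),np.array(rc[0]),rc[1],rc[2])
cv2.imwrite('pics/c1.png',cv2.resize(im['pixels'][70:240,150:345],None,fx=4,fy=3.5,interpolation=cv2.INTER_CUBIC))
E
```

```text
(292, 110) [13 26 68]
(300, 105) [ 0 17 59]
(185, 130) [ 8 24 86]
(270, 130) [ 9 26 69]
(240, 140) [173  16  63]
(290, 75) [ 3 64 80]
(310, 115) [108 179 151]
(328, 100) [ 18  60 210]
red 646 [414.6 328.2] 0.55 r range [48.9 54.8 59.2]
yellow 636 [447.7 189.3] 0.46 r range [48.8 54.5 58.6]
white 1204 [553.8 287.9] 0.36 r range [49.3 54.1 58.6]
red white 144.96092490993445
red yellow 142.8407204474207
white yellow 144.8171065285077
blue [431.3 297.5] [391.2 367.1] [411.3 332.3] 80.28780212821037 119.91126981560681
green [473.  169.3] [408.7 226.6] [440.9 198. ] 86.13076266883937 138.3366384155081
bar 0.93 [476.9  74.5] (38.18160629272461, 89.63330841064453) 82.22528076171875
bar 0.81 [613.8  63. ] (80.22601318359375, 40.24092102050781) 3.043238639831543
bar 0.7 [597.4 -29.8] (47.553260803222656, 47.946205139160156) 3.9805073738098145
bar 0.68 [479.2 -41.5] (47.1310920715332, 95.16654205322266) 84.00328826904297
```

View pics/c1.png

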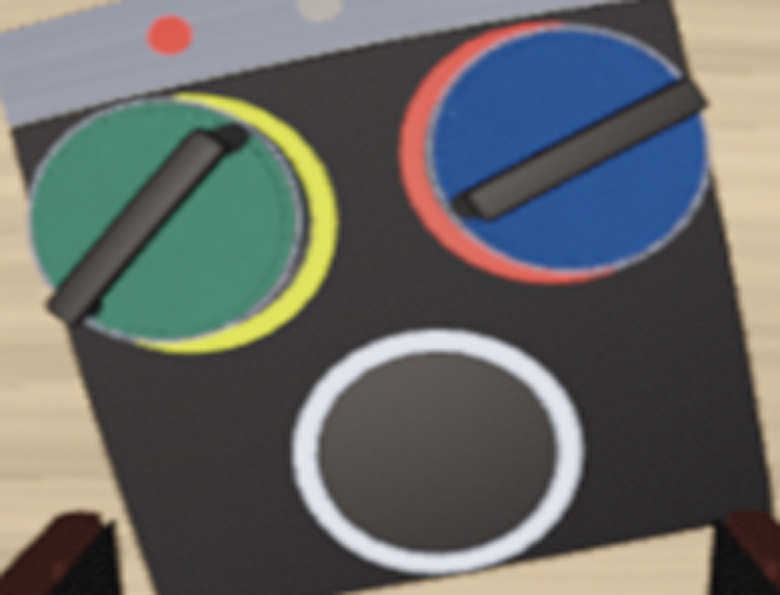

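Run:
```python
from h import *
np.set_printoptions(precision=1,suppress=True)
o=ctrl.get_obs(); im=ctrl.get_image('wrist'); print(o['qpos'])
for n,(a,b) in {'blue':((485,205),(692,92)),'green':((62,308),(210,138))}.items():
    A,B=[ray(im,(150+q[0]/4-.4,70+q[1]/3.5-.4),111,o)[:2] for q in(a,b)]; print(n,A,B,(A+B)/2,np.linalg.norm(A-B),np.degrees(np.arctan2(*(B-A)[::-1])))
H=hsv(im); h,s,v=[H[...,i].astype(int) for i in range(3)]
for n,m,c in [('blue',(h>100)&(h<118)&(s>120),(415,330)),('green',(h>65)&(h<95)&(s>70),(442,193))]:
    P=near(pts(im,m,71,o),c,60); (cc,r)=cv2.minEnclosingCircle(P.astype(np.float32)); print(n,cc,r,P.min(0),P.max(0))
```

```text
[ 0.5  0.2  1.7  0.   1.2 -1.1]
blue [435.  298.4] [392.6 361.7] [413.8 330.1] 76.24511108522174 123.83417194205734
green [471.9 165.2] [411.7 214.1] [441.8 189.7] 77.53477887548729 140.93322697073427
blue (413.6105651855469, 330.1772766113281) 46.38280487060547 [368.  284.3] [459.1 375.3]
green (442.736083984375, 189.70518493652344) 46.6153450012207 [396.4 143.6] [488.1 235.9]
```

Both methods agree: blue is at (413.7,330.1) with its bar at 124°, and green is at (442,189.7) with its bar at 141°. Now to the blue pot.

Emit:
apply_moves --targets '[[0.2,[0.78,0.57,0],[0,0,0]],[0.2,[0.78,0.57,0],[0,0,0]],[0.2,[0,0,0.5],[0,0,0.105]],[0.2,[0,0,0.5],[0,0,0.105]],[0.2,[0,0,0.5],[0,0,0.105]],[0.2,[0,0,0.5],[0,0,0.105]],[0.2,[0,0,0.5],[0,0,0.105]],[0.2,[0,0,0.5],[0,0,0.105]]]'

```text
t: 4.72
ee_pos: [411.0, 332.7, 162.0]
orientation: [1.485, 2.768, 0.0]
ft_force: [0.1, -0.4, -0.4]
width: 52.6
grasp_force: 0.0
```

```bash
cat >> h.py <<'E'
def go(x,y,z,yaw=None,pr=True):
    """remaining move to world target, tool axes, scaled; yaw = world angle (deg) of tool y"""
    o=ctrl.get_obs(); M=R.from_rotvec(o['orientation']).as_matrix(); p=o['ee_pos']
    d=M.T@(np.array([x,y,z])-p)/50
    cy=np.degrees(np.arctan2(M[1,1],M[0,1]))
    t=0 if yaw is None else -(((yaw-cy+90)%180)-90)/90
    print('at',p.round(1),'yaw',round(cy,1),'tilt',M[2,:2].round(3),'shift',d.round(3),'turn',round(t,3),'q',o['qpos'].round(2))
E
python3 - <<'E'
from h import *
go(413.7,330.1,85,33.8)
E
```

```text
at [411.  332.7 162. ] yaw 33.6 tilt [0. 0.] shift [-0.073  0.016  1.54 ] turn -0.002 q [ 0.66  0.37  1.89 -0.    0.89  0.07]
```

Emit:
apply_moves --targets '[[0.2,[-0.07,0.02,0.5],[0,0,0]],[0.2,[0,0,0.5],[0,0,0]],[0.2,[0,0,0.4],[0,0,0]],[0.2,[0,0,0.14],[0,0,0]],[0.2,[0,0,0],[0,0,0]],[-1,[0,0,0],[0,0,0]],[-1,[0,0,0],[0,0,0]],[-1,[0,0,0],[0,0,0]]]'

```text
t: 5.72
ee_pos: [414.1, 330.3, 86.2]
orientation: [1.478, 2.772, 0.001]
ft_force: [-0.1, -0.3, -0.2]
width: 26.1
grasp_force: 0.0
```

Run:
```python
from h import *
o=ctrl.get_obs(); print(o['ft_force'],o['width'],o['grasp_force'])
go(553.8,287.9,85)
```

```text
[-0.08707063 -0.34681318 -0.22629144] 26.075028975356492 0.0
at [414.1 330.3  86.2] yaw 33.9 tilt [0.    0.001] shift [-2.261  1.847  0.025] turn 0 q [ 0.65  0.49  1.92 -0.    0.73  0.06]
```

Emit:
apply_moves --targets '[[-1,[0,0,0],[0,0,0]],[-1,[0,0,0],[0,0,0]],[-1,[0,0,0],[0,0,0]]]'

```text
t: 6.1
ee_pos: [414.0, 330.2, 85.9]
orientation: [1.478, 2.772, 0.0]
ft_force: [-0.1, -1.6, 2.9]
width: 13.7
grasp_force: 29.9
```

Run:
```python
from h import *
go(553.8,287.9,86)
```

```text
at [414.  330.2  85.9] yaw 33.9 tilt [-0.  0.] shift [-2.261e+00  1.850e+00 -2.000e-03] turn 0 q [ 0.65  0.49  1.92 -0.    0.73  0.06]
```

Emit:
apply_moves --targets '[[-1,[-0.16,0.13,0],[0,0,0]],[-1,[-0.16,0.13,0],[0,0,0]],[-1,[-0.16,0.13,0],[0,0,0]],[-1,[-0.16,0.13,0],[0,0,0]],[-1,[-0.16,0.13,0],[0,0,0]],[-1,[-0.16,0.13,0],[0,0,0]],[-1,[-0.16,0.13,0],[0,0,0]],[-1,[-0.16,0.13,0],[0,0,0]]]'

```text
t: 7.1
ee_pos: [493.4, 305.7, 85.9]
orientation: [-1.478, -2.772, -0.0]
ft_force: [-2.8, 1.5, 6.4]
width: 13.8
grasp_force: 29.9
```

Emit:
apply_moves --targets '[[-1,[-0.16,0.13,0],[0,0,0]],[-1,[-0.16,0.13,0],[0,0,0]],[-1,[-0.16,0.13,0],[0,0,0]],[-1,[-0.16,0.13,0],[0,0,0]],[-1,[-0.16,0.13,0],[0,0,0]],[-1,[-0.16,0.13,0],[0,0,0]],[-1,[0,0.03,0],[0,0,0]],[-1,[0,0,0],[0,0,0]]]'

```text
t: 8.1
ee_pos: [554.3, 288.1, 85.9]
orientation: [1.478, 2.771, 0.001]
ft_force: [1.7, -2.3, 3.8]
width: 13.5
grasp_force: 29.9
```

Run:
```python
from h import *
go(553.8,287.9,86)
o=ctrl.get_obs(); im=ctrl.get_image('wrist'); cv2.imwrite('pics/c2.png',cv2.resize(im['pixels'],(768,576))); rings(im,o)
im=ctrl.get_image('top');rings(im,o)
```

```text
at [554.3 288.1  85.9] yaw 33.9 tilt [-0.001  0.001] shift [ 0.002 -0.01  -0.002] turn 0 q [ 0.46  0.6   1.71 -0.    0.83 -0.13]
red 4190 [413.99279733 329.45217722] 0.45 r range [49.51859723 54.36566168 58.8715124 ]
yellow 1360 [447.27261922 188.39708941] 0.31 r range [48.91313249 53.9558058  58.16133929]
white 2397 [554.75909961 286.84323963] 2.68 r range [44.77033804 55.20371041 65.77532217]
red few 0
yellow 236 [450.35697656 186.97398419] 1.0 r range [47.27919414 54.65068148 59.66622112]
white 179 [563.67407958 285.42138456] 5.01 r range [34.5834183  49.61517574 61.2830011 ]
```

View pics/c2.png

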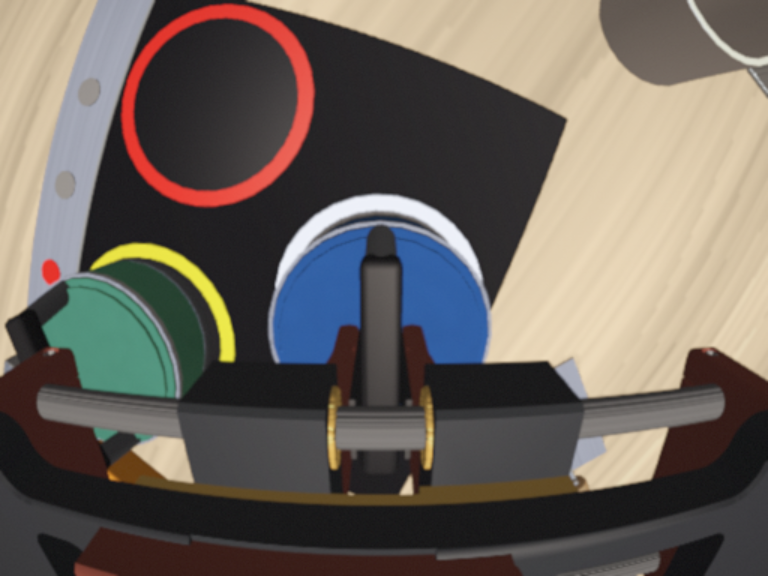

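The red ring is fully visible at (218,105). The blue pot sits over the white ring, whose rim shows evenly around its near side (380,205).

Emit:
apply_moves --targets '[[0.2,[0,0,0],[0,0,0]],[0.2,[0,0,0],[0,0,0]],[0.2,[0,0,0],[0,0,0]],[0.2,[0,0,-0.5],[0,0,0]],[0.2,[0,0,-0.8],[0,0,0]],[0.2,[0.2,0,-0.8],[0,0,-0.1]],[0.2,[0.5,-0.5,-0.8],[0,0,-0.09]],[0.2,[0,-0.5,-0.8],[0,0,0]]]'

```text
t: 9.2
ee_pos: [494.8, 279.4, 271.6]
orientation: [-1.044, -2.962, 0.001]
ft_force: [0.3, 0.6, 0.5]
width: 52.5
grasp_force: 0.0
```

Emit:
apply_moves --targets '[[0.2,[0,-0.5,-0.3],[0,0,0]],[0.2,[0,-0.2,0],[0,0,0]],[0.2,[0,0,0],[0,0,0]]]'

```text
t: 9.57
ee_pos: [474.0, 251.4, 285.0]
orientation: [-1.05, -2.96, 0.001]
ft_force: [-0.3, 0.6, -0.5]
width: 53.1
grasp_force: 0.0
```

Run:
```python
from h import *
np.set_printoptions(precision=1,suppress=True)
go(442,189.7,85,50.9)
o=ctrl.get_obs(); im=ctrl.get_image('wrist'); cv2.imwrite('pics/c3.png',cv2.resize(im['pixels'],(768,576))); rings(im,o)
H=hsv(im); h,s,v=[H[...,i].astype(int) for i in range(3)]
for n,m,c in [('blue',(h>100)&(h<118)&(s>120),(554,288)),('green',(h>65)&(h<95)&(s>70),(442,190))]:
    P=near(pts(im,m,71,o),c,60); (cc,r)=cv2.minEnclosingCircle(P.astype(np.float32)); print(n,cc,r,P.min(0),P.max(0))
```

```text
at [474.  251.4 285. ] yaw 51.0 tilt [ 0. -0.] shift [-0.3 -1.4  4. ] turn 0.001 q [ 0.5  0.2  1.8  0.   1.2 -0.4]
red 1686 [414.3 329.6] 0.62 r range [49.3 54.5 59.4]
yellow 723 [447.9 189.3] 0.44 r range [48.7 54.4 58.6]
white 856 [554.3 288.2] 3.09 r range [43.8 54.7 66.2]
blue (548.138427734375, 288.36505126953125) 50.17700958251953 [498.  242.8] [598.1 334.8]
green (442.4048156738281, 193.18544006347656) 49.30430221557617 [396.5 143.9] [488.9 242.4]
```

View pics/c3.png

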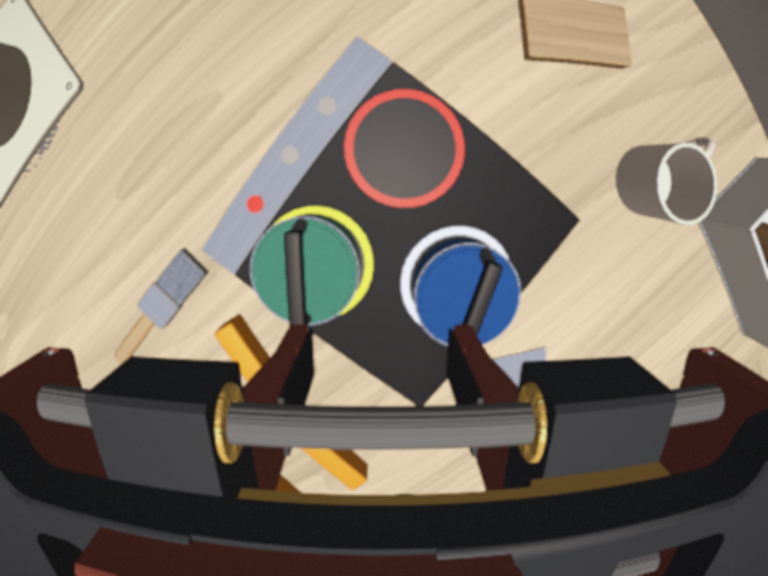

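The red ring is now empty at (405,148). The blue pot at (467,292) is inside the white ring, and its fit of about (552,289) against the ring's (554,288) is fine. The green pot is at (305,270).

Emit:
apply_moves --targets '[[0.2,[-0.15,-0.7,0.5],[0,0,0]],[0.2,[-0.14,-0.7,0.5],[0,0,0]],[0.2,[0,0,0.8],[0,0,0]],[0.2,[0,0,0.8],[0,0,0]],[0.2,[0,0,0.4],[0,0,0]],[0.2,[0,0,0],[0,0,0]]]'

```text
t: 10.38
ee_pos: [440.6, 187.9, 133.4]
orientation: [-1.048, -2.958, 0.005]
ft_force: [-0.1, 0.6, -0.1]
width: 52.8
grasp_force: 0.0
```

Run:
```python
from h import *
go(442,189.7,86,50.9)
```

```text
at [440.6 187.9 133.4] yaw 51.0 tilt [ 0.002 -0.004] shift [-0.003  0.05   0.947] turn 0.001 q [ 0.38  0.35  2.01  0.    0.79 -0.51]
```

Emit:
apply_moves --targets '[[0.2,[0,0.04,0.4],[0,0,0]],[0.2,[0,0,0.4],[0,0,0]],[0.2,[0,0,0.15],[0,0,0]],[0.2,[0,0,0],[0,0,0]],[-1,[0,0,0],[0,0,0]],[-1,[0,0,0],[0,0,0]],[-1,[0,0,0],[0,0,0]],[-1,[0,0,0],[0,0,0]]]'

```text
t: 11.38
ee_pos: [443.0, 189.8, 88.4]
orientation: [1.049, 2.961, 0.0]
ft_force: [0.7, 0.1, -0.3]
width: 16.5
grasp_force: 0.0
```

Emit:
apply_moves --targets '[[-1,[0,0,0],[0,0,0]],[-1,[0,0,0],[0,0,0]],[-1,[0,0,0],[0,0,0]]]'

```text
t: 11.75
ee_pos: [442.9, 189.7, 88.3]
orientation: [1.049, 2.961, -0.0]
ft_force: [-2.0, -1.0, 5.7]
width: 13.9
grasp_force: 30.0
```

Run:
```python
from h import *
go(414.2,329.4,86)
```

```text
at [442.9 189.7  88.3] yaw 51.0 tilt [-0. -0.] shift [2.205 1.81  0.047] turn 0 q [ 0.38  0.43  2.03 -0.    0.68 -0.51]
```

Emit:
apply_moves --targets '[[-1,[0.16,0.13,0],[0,0,0]],[-1,[0.16,0.13,0],[0,0,0]],[-1,[0.16,0.13,0],[0,0,0]],[-1,[0.16,0.13,0],[0,0,0]],[-1,[0.16,0.13,0],[0,0,0]],[-1,[0.16,0.13,0],[0,0,0]],[-1,[0.16,0.13,0],[0,0,0]],[-1,[0.16,0.13,0],[0,0,0]]]'

```text
t: 12.75
ee_pos: [425.8, 271.3, 88.3]
orientation: [1.048, 2.961, 0.0]
ft_force: [0.6, -2.4, 5.9]
width: 13.6
grasp_force: 30.0
```

Emit:
apply_moves --targets '[[-1,[0.16,0.13,0],[0,0,0]],[-1,[0.16,0.13,0],[0,0,0]],[-1,[0.16,0.13,0],[0,0,0]],[-1,[0.16,0.13,0],[0,0,0]],[-1,[0.16,0.13,0],[0,0,0]],[-1,[0.13,0.13,0],[0,0,0]],[-1,[0,0,0],[0,0,0]],[-1,[0,0,0],[0,0,0]]]'

```text
t: 13.75
ee_pos: [414.3, 330.8, 88.3]
orientation: [1.049, 2.961, 0.002]
ft_force: [0.4, 2.5, 4.3]
width: 13.9
grasp_force: 30.0
```

Run:
```python
from h import *
go(414.2,329.4,88)
print(ctrl.get_obs()['ft_force'],ctrl.get_obs()['width'])
```

```text
at [414.3 330.8  88.3] yaw 51.0 tilt [0.    0.001] shift [-0.016 -0.024  0.006] turn 0 q [ 0.65  0.49  1.92  0.    0.73 -0.24]
[0.35383856 2.46634865 4.30173304] 13.86293729458274
```

Emit:
apply_moves --targets '[[0.2,[0,-0.02,0],[0,0,0]],[0.2,[0,0,0],[0,0,0]],[0.2,[0,0,0],[0,0,0]],[0.2,[0,0,-0.6],[0,0,0]],[0.2,[0,0,-0.9],[0,0,-0.108]],[0.2,[0,0,-0.9],[0,0,-0.108]],[0.2,[0,0,-0.9],[0,0,-0.108]],[0.2,[0,0,-0.9],[0,0,-0.108]]]'

```text
t: 14.75
ee_pos: [413.5, 328.8, 299.6]
orientation: [0.004, -3.141, 0.0]
ft_force: [1.1, -0.6, 0.2]
width: 52.6
grasp_force: 0.0
```

Emit:
apply_moves --targets '[[0.2,[-0.7,-0.6,0],[0,0,0]],[0.2,[-0.7,-0.6,0],[0,0,0]],[0.2,[0,-0.6,0],[0,0,0]],[0.2,[0,-0.6,0],[0,0,0]],[0.2,[0,0,0],[0,0,0]]]'

```text
t: 15.38
ee_pos: [483.2, 207.4, 298.0]
orientation: [-0.008, -3.141, 0.001]
ft_force: [-0.0, 0.6, -0.4]
width: 52.5
grasp_force: 0.0
```

Run:
```python
from h import *
np.set_printoptions(precision=1,suppress=True)
go(492,212,300,90)
o=ctrl.get_obs(); im=ctrl.get_image('wrist'); cv2.imwrite('pics/c4.png',cv2.resize(im['pixels'],(768,576))); rings(im,o,wh=(554,288),red=(414,330))
H=hsv(im); h,s,v=[H[...,i].astype(int) for i in range(3)]
for n,m,c in [('blue',(h>100)&(h<118)&(s>120),(554,288)),('green',(h>65)&(h<95)&(s>70),(414,330))]:
    P=near(pts(im,m,71,o),c,60); (cc,r)=cv2.minEnclosingCircle(P.astype(np.float32)); print(n,cc,r,P.min(0),P.max(0))
```

```text
at [483.2 207.4 298. ] yaw 89.7 tilt [ 0. -0.] shift [-0.2  0.1 -0. ] turn -0.003 q [ 0.4  0.2  1.8 -0.   1.2 -1.2]
red 823 [414.1 328.9] 0.62 r range [48.1 54.2 59. ]
yellow 1432 [447.6 188.6] 0.47 r range [49.7 54.5 58.9]
white 749 [553.4 287.8] 1.76 r range [48.5 54.  58.5]
blue (545.7435302734375, 287.3553466796875) 50.92576217651367 [498.2 238.9] [585.7 333.4]
green (414.9897766113281, 325.4453125) 49.840667724609375 [369.  276.1] [460.8 374.4]
```

View pics/c4.png

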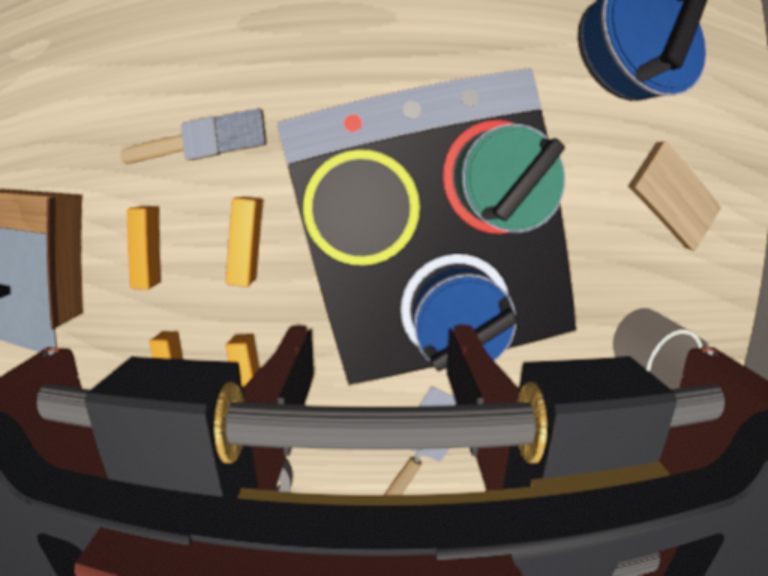

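The green pot is at (414.9,328.4) and the red ring at (414.1,329), so both pots are placed; the yellow ring at (362,207) is empty. Next is the box.

Emit:
apply_moves --targets '[[0.2,[0,-1,0],[0,0,0]],[0.2,[0,-1,0],[0,0,0]],[0.2,[0,-1,0],[0,0,0]],[0.2,[0,-1,0],[0,0,0]],[0.2,[0,-1,0],[0,0,0]],[0.2,[0,-1,0],[0,0,0]],[0.2,[0,-1,0],[0,0,0]],[0.2,[0,-1,0],[0,0,0]]]'

```text
t: 16.42
ee_pos: [483.1, -191.7, 298.3]
orientation: [0.002, 3.141, 0.0]
ft_force: [1.2, 0.6, 0.2]
width: 52.9
grasp_force: 0.0
```

Emit:
apply_moves --targets '[[-1,[0,-0.9,-0.4],[0,0,0]],[-1,[0,0,0],[0,0,0]],[-1,[0,0,0],[0,0,0]]]'

```text
t: 16.8
ee_pos: [482.4, -234.9, 317.6]
orientation: [-0.004, -3.141, -0.001]
ft_force: [-0.1, 0.3, -0.2]
width: 26.4
grasp_force: 0.0
```

Run:
```python
from h import *
np.set_printoptions(precision=1,suppress=True)
go(475,-280,300,90)
o=ctrl.get_obs(); im=ctrl.get_image('wrist'); cv2.imwrite('pics/c5.png',cv2.resize(im['pixels'],(768,576)))
for n,z in [('stock_box',0),('cover_handle',74)]:
    for p in ctrl.pinpoint(n,'wrist')[:2]: print(n,round(p['score'],2),np.array(p['xy']),ray(im,p['xy'],z,o)[:2])
```

```text
at [ 482.4 -234.9  317.6] yaw 89.9 tilt [0. 0.] shift [ 0.1 -0.9  0.4] turn -0.001 q [-0.5  0.2  1.7  0.   1.2 -2. ]
stock_box 0.8 [230.3 148.9] [ 466.4 -271.2]
cover_handle 0.8 [216.7 185.5] [ 510.  -285.6]
```

View pics/c5.png

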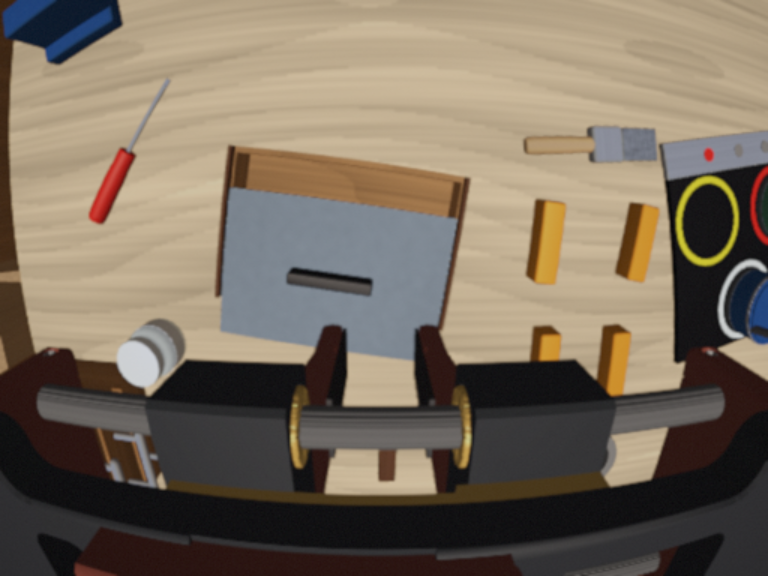

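The cover is roughly 40 mm open, with the ridge at (330,282) and the guide-strip ends at (232,148) and (466,180).

Run:
```python
from h import *
np.set_printoptions(precision=1,suppress=True)
o=ctrl.get_obs(); im=ctrl.get_image('wrist')
W=lambda u,v,z: ray(im,(u/1.5-.2,v/1.5-.2),z,o)[:2]
A=W(232,148,66);B=W(466,180,66)
y=(B-A)/np.linalg.norm(B-A); x=np.array([y[1],-y[0]])
print(A,B,np.linalg.norm(B-A),'yaw box y',np.degrees(np.arctan2(y[1],y[0])),'box',(A+B)/2+76*x)
C=W(289,273,86);D=W(371,287,86); print('ridge',C,D,np.linalg.norm(C-D),(C+D)/2,np.degrees(np.arctan2(*(D-C)[::-1])))
# cover corners
E1=W(229,187,60);E2=W(456,219,60);E3=W(220,331,60);E4=W(415,361,60);print('cover',E1,E2,E3,E4,(E1+E2)/2)
m=ctrl.masks_of('stock_box','top'); 
for k in m[:2]:
    print(k['score'],k['bbox'])
for k in ctrl.masks_of('bar1','wrist')[:4]:
    P=pts(im,k['region'],36,o); rc=cv2.minAreaRect(P.astype(np.float32)); print('bar',round(k['score'],2),np.array(rc[0]),np.array(rc[1]),rc[2])
```

```text
[ 383.8 -374.4] [ 417.2 -153.6] 223.28851186994265 yaw box y 81.38275646191434 box [ 475.7 -275.4]
ridge [ 501.7 -317.4] [ 515. -242.] 76.53792970886886 [ 508.4 -279.7] 79.99956651375035
cover [ 421.4 -380.5] [ 454.8 -161.4] [ 569.2 -401.5] [ 600.2 -197.8] [ 438.1 -270.9]
0.79 [307.7, 174.7, 383.5, 242.0]
0.51 [72.2, 161.5, 109.1, 190.0]
bar 0.9 [596.1 -48. ] [48.5 33.5] 6.712347507476807
bar 0.79 [479.7 -58.6] [39.1 90.4] 84.71891021728516
```

Emit:
apply_moves --targets '[[-1,[0,0,0.5],[0,0,0.095]],[-1,[-0.04,-0.83,0.9],[0,0,0]],[-1,[0,0,0.9],[0,0,0]],[-1,[0,0,0.9],[0,0,0]],[-1,[0,0,0.7],[0,0,0]],[-1,[0,0,0],[0,0,0]],[-1,[0,0,0],[0,0,0]]]'

```text
t: 17.98
ee_pos: [478.8, -277.5, 124.3]
orientation: [0.237, 3.131, -0.001]
ft_force: [-0.3, -0.3, 0.2]
width: 0.5
grasp_force: 0.0
```

Run:
```python
from h import *
go(478.7,-275.8,68,81.4)
```

```text
at [ 478.8 -277.5  124.3] yaw 81.3 tilt [-0.001 -0.001] shift [0.009 0.033 1.127] turn -0.001 q [-0.55  0.45  1.86  0.    0.83 -1.97]
```

Emit:
apply_moves --targets '[[-1,[0,0.03,0.5],[0,0,0]],[-1,[0,0,0.4],[0,0,0]],[-1,[0,0,0.2],[0,0,0]],[-1,[0,0,0],[0,0,0]],[-1,[-0.2,0,0],[0,0,0]],[-1,[-0.2,0,0],[0,0,0]],[-1,[-0.2,0,0],[0,0,0]],[-1,[-0.2,0,0],[0,0,0]]]'

```text
t: 18.98
ee_pos: [518.5, -282.0, 68.3]
orientation: [-0.238, -3.133, 0.0]
ft_force: [-2.5, 0.2, 2.3]
width: 0.3
grasp_force: 0.9
```

Emit:
apply_moves --targets '[[-1,[-0.3,0,0],[0,0,0]],[-1,[-0.3,0,0],[0,0,0]],[-1,[-0.3,0,0],[0,0,0]],[-1,[-0.3,0,0],[0,0,0]],[-1,[-0.2,0,0],[0,0,0]],[-1,[-0.1,0,0],[0,0,0]],[-1,[0,0,0],[0,0,0]]]'

```text
t: 19.85
ee_pos: [592.3, -293.3, 68.1]
orientation: [0.238, 3.132, -0.0]
ft_force: [-1.0, 0.1, -0.3]
width: 0.1
grasp_force: 0.0
```

Run:
```python
from h import *
o=ctrl.get_obs(); print(o['ft_force'])
go(478.7+128*.989,-275.8-128*.149,68,81.4)
```

```text
[-0.95094174  0.06974569 -0.30129125]
at [ 592.3 -293.3   68.1] yaw 81.3 tilt [-0.001 -0.   ] shift [-0.261  0.009  0.003] turn -0.001 q [-0.48  0.66  1.63  0.    0.85 -1.9 ]
```

Now small steps to the stop.

Emit:
apply_moves --targets '[[-1,[-0.08,0,0],[0,0,0]],[-1,[-0.08,0,0],[0,0,0]],[-1,[-0.05,0,0],[0,0,0]],[-1,[0,0,0],[0,0,0]]]'

```text
t: 20.35
ee_pos: [599.6, -294.3, 68.1]
orientation: [-0.238, -3.127, -0.002]
ft_force: [-10.5, 1.5, 7.7]
width: 0.6
grasp_force: 5.5
```

Emit:
apply_moves --targets '[[-1,[-0.05,0,0],[0,0,0]],[-1,[0,0,0],[0,0,0]]]'

```text
t: 20.6
ee_pos: [599.6, -294.3, 68.1]
orientation: [-0.237, -3.122, -0.004]
ft_force: [-20.0, 1.5, 13.6]
width: 0.5
grasp_force: 9.9
```

Emit:
apply_moves --targets '[[-1,[-0.05,0,0],[0,0,0]],[-1,[0,0,0],[0,0,0]]]'

```text
t: 20.85
ee_pos: [599.7, -294.3, 68.1]
orientation: [-0.237, -3.117, -0.005]
ft_force: [-28.1, 3.0, 21.2]
width: 0.6
grasp_force: 14.3
```

Cover is fully open. Back off, rise, and go to look at the bars.

Emit:
apply_moves --targets '[[-1,[0.35,0,0],[0,0,0]],[-1,[0.2,0,-0.5],[0,0,0]],[-0.1,[0,0,-1],[0,0,-0.095]],[-0.1,[0,0,-1],[0,0,0]],[-0.1,[0,0,-1],[0,0,0]],[-0.1,[-0.2,0.6,-1],[0,0,0]],[-0.1,[-0.4,1,-0.3],[0,0,0]],[-0.1,[-0.4,1,0],[0,0,0]]]'

```text
t: 21.85
ee_pos: [632.0, -160.8, 311.0]
orientation: [0.006, 3.136, -0.002]
ft_force: [0.7, 0.6, -0.6]
width: 39.3
grasp_force: 0.0
```

Emit:
apply_moves --targets '[[0.6,[0,1,0],[0,0,0]],[0.6,[0,1,0],[0,0,0]],[0.6,[0,1,0],[0,0,0]],[0.6,[0,0.3,0],[0,0,0]],[0.6,[0,0,0],[0,0,0]],[0.6,[0,0,0],[0,0,0]]]'

```text
t: 22.6
ee_pos: [630.9, 2.2, 308.2]
orientation: [0.005, 3.141, -0.001]
ft_force: [0.3, 0.2, -0.4]
width: 70.4
grasp_force: 0.0
```

```bash
cat >> h.py <<'E'
def bars(im,o,pr=True,box=(400,720,-130,130)):
    """fit each bar: top-face contour at z=36 of amber pixels"""
    H=hsv(im); h,s,v=[H[...,i].astype(int) for i in range(3)]
    m=((h>10)&(h<26)&(s>175)&(v>100)).astype(np.uint8)
    n,l,st,ce=cv2.connectedComponentsWithStats(m)
    for i in range(1,n):
        if st[i,4]<80: continue
        P=pts(im,l==i,36,o)
        c=P.mean(0)
        if not(box[0]<c[0]<box[1] and box[2]<c[1]<box[3]): continue
        top=pts(im,(l==i)&(v>np.percentile(v[l==i],90)-22),36,o)
        for nm,Q in(('all',P),('top',top)):
            rc=cv2.minAreaRect(Q.astype(np.float32)); w,hh=rc[1]; a=rc[2]
            la=a if w>hh else a+90
            print(nm,'px',ce[i].round(0),'c',np.round(rc[0],1),'size',np.round(sorted(rc[1]),1),'bar y yaw',round((la+90)%180,1))
E
python3 - <<'E'
from h import *
go(620,0,300,90)
o=ctrl.get_obs(); im=ctrl.get_image('wrist'); cv2.imwrite('pics/c6.png',cv2.resize(im['pixels'],(768,576)))
bars(im,o)
E
```

```text
at [630.9   2.2 308.2] yaw 89.8 tilt [-0. -0.] shift [ 0.218 -0.045  0.164] turn -0.002 q [-0.02  0.35  1.53 -0.    1.26 -1.58]
all px [290.  66.] c [480.4  56.1] size [21.8 87.2] bar y yaw 95.4
top px [290.  66.] c [480.3  56.9] size [20.2 87.2] bar y yaw 95.4
all px [221.  68.] c [485.7 -41.9] size [19.1 87.2] bar y yaw 74.3
top px [221.  68.] c [484.9 -42.8] size [17.1 86.2] bar y yaw 74.3
all px [232. 156.] c [624.2 -28.7] size [10.4 83.5] bar y yaw 98.2
top px [232. 156.] c [627.2 -29.2] size [ 1.3 78.1] bar y yaw 91.6
all px [282. 157.] c [623.7  43.8] size [21.3 83. ] bar y yaw 78.5
top px [282. 157.] c [623.8  44.5] size [19.9 83. ] bar y yaw 78.5
```

View pics/c6.png

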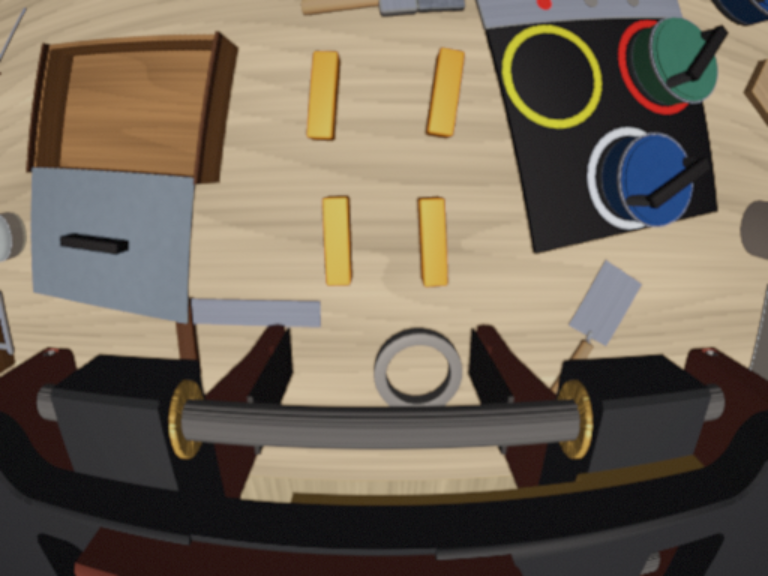

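All four bars are visible at (323,95), (446,92), (337,240) and (432,242), the box is fully open at (130,110) and the cover is at (115,245). I use the top-face corners.

```bash
cat >> h.py <<'E'
def quad(im,o,q,z=36,sc=1.5):
    W=np.array([ray(im,(u/sc-.2,v/sc-.2),z,o)[:2] for u,v in q])
    d=(W[0]+W[1]-W[2]-W[3])/2; w=(W[1]+W[2]-W[0]-W[3])/2
    c=W.mean(0); yy=(np.degrees(np.arctan2(d[1],d[0]))+90)%180
    return c.round(1),round(np.linalg.norm(d),1),round(np.linalg.norm(w),1),round(yy,1)
E
python3 - <<'E'
from h import *
np.set_printoptions(precision=1,suppress=True)
o=ctrl.get_obs(); im=ctrl.get_image('wrist')
for n,q in dict(A=[(314,51),(339,53),(332,139),(307,137)],B=[(441,48),(464,51),(450,136),(428,132)],C=[(323,198),(348,197),(352,284),(328,286)],D=[(418,199),(444,197),(447,284),(423,287)]).items(): print(n,quad(im,o,q))
for p in ctrl.pinpoint('bar1','wrist')[:5]: print(round(p['score'],2),np.array(p['xy']),ray(im,p['xy'],18,o)[:2])
q=[(44,46),(218,34),(36,169),(0,0)]
# box inner floor corners & strips
for nm,u,v,z in [('stripL -x',47,45,66),('stripR -x',220,35,66),('innerTopL',76,54,54),('innerTopR',210,46,54)]: print(nm,ray(im,(u/1.5-.2,v/1.5-.2),z,o)[:2])
E
```

```text
A (array([481.7, -52.4]), np.float64(87.5), np.float64(24.7), np.float64(85.6))
B (array([478.4,  66.9]), np.float64(88.0), np.float64(22.3), np.float64(80.8))
C (array([628.1, -39.4]), np.float64(87.9), np.float64(24.5), np.float64(91.7))
D (array([628.9,  55.1]), np.float64(88.2), np.float64(25.1), np.float64(93.7))
0.7 [289.6 159.5] [628.6  58.7]
0.67 [297.   61.8] [477.2  69.3]
0.59 [219.8  61.1] [476.3 -47.3]
stripL -x [ 385.5 -369.8]
stripR -x [ 419.9 -148.3]
innerTopL [ 403.  -332.4]
innerTopR [ 426. -163.]
```

Emit:
apply_moves --targets '[[0.4,[0.04,0.5,0.5],[0,0,-0.043]],[0.4,[0,0.55,0.9],[0,0,0]],[0.4,[0,0,0.9],[0,0,0]],[0.4,[0,0,0.9],[0,0,0]],[0.4,[0,0,0.9],[0,0,0]],[0.4,[0,0,0.6],[0,0,0]],[0.4,[0,0,0.1],[0,0,0]],[0.4,[0,0,0],[0,0,0]]]'

```text
t: 23.75
ee_pos: [627.6, 55.4, 68.7]
orientation: [-0.101, 3.139, -0.0]
ft_force: [-0.8, 1.2, 0.3]
width: 61.1
grasp_force: 0.0
```

Run:
```python
from h import *
go(628.9,55.1,8,93.7)
o=ctrl.get_obs(); im=ctrl.get_image('wrist'); cv2.imwrite('pics/c7.png',cv2.resize(im['pixels'],(768,576)))
```

```text
at [627.6  55.4  68.7] yaw 93.7 tilt [-0. -0.] shift [-0.025 -0.009  1.214] turn -0.0 q [ 0.07  0.63  1.7  -0.    0.81 -1.57]
```

View pics/c7.png

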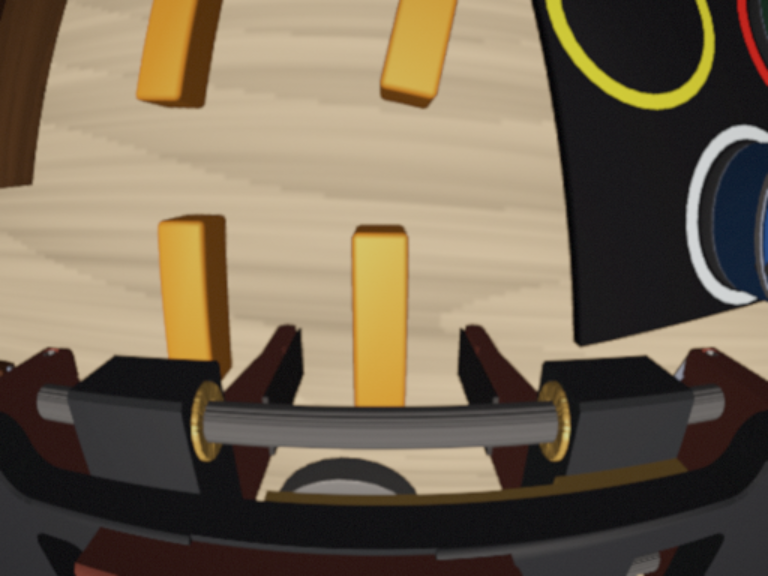

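Bar D is centred between the open fingers at (380,320). Grasp it.

Emit:
apply_moves --targets '[[0.2,[-0.03,0,0.35],[0,0,0]],[0.2,[0,0,0.35],[0,0,0]],[0.2,[0,0,0.35],[0,0,0]],[0.2,[0,0,0.15],[0,0,0]],[-1,[0,0,0],[0,0,0]],[-1,[0,0,0],[0,0,0]],[-1,[0,0,0],[0,0,0]],[-1,[0,0,0],[0,0,0]]]'

```text
t: 24.8
ee_pos: [629.0, 56.1, 8.8]
orientation: [-0.102, 3.139, 0.0]
ft_force: [0.4, 0.6, 2.4]
width: 25.7
grasp_force: 30.0
```

Emit:
apply_moves --targets '[[-1,[0,0,0],[0,0,0]],[-1,[0,0,-0.3],[0,0,0]],[-1,[0,0,-0.6],[0,0,0]],[-1,[0,0,-0.6],[0,0,0]],[-1,[0,0,-0.6],[0,0,0]],[-1,[0,0,-0.6],[0,0,0]],[-1,[0,0,0],[0,0,0]]]'

```text
t: 25.68
ee_pos: [630.2, 56.2, 146.2]
orientation: [-0.102, 3.135, 0.0]
ft_force: [-0.1, 0.3, -0.9]
width: 26.2
grasp_force: 30.0
```

Run:
```python
from h import *
go(485.4,-200,140,81.3)
go(462.6,-348,140,81.3)
```

```text
at [630.2  56.2 146.2] yaw 93.7 tilt [-0.005  0.   ] shift [ 3.223 -4.925  0.108] turn 0.138 q [ 0.07  0.52  1.67  0.    0.95 -1.57]
at [630.2  56.2 146.2] yaw 93.7 tilt [-0.005  0.   ] shift [ 3.871 -7.849  0.104] turn 0.138 q [ 0.07  0.52  1.67  0.    0.95 -1.57]
```

Emit:
apply_moves --targets '[[-1,[0.4,-0.8,0],[0,0,0]],[-1,[0.4,-0.8,0],[0,0,0]],[-1,[0.4,-0.8,0],[0,0,0]],[-1,[0.4,-0.8,0],[0,0,0]],[-1,[0.4,-0.8,0],[0,0,0]],[-1,[0.4,-0.8,0],[0,0,0]],[-1,[0.4,-0.8,0],[0,0,0]],[-1,[0.4,-0.8,0],[0,0,0]]]'

```text
t: 26.68
ee_pos: [488.2, -274.5, 142.1]
orientation: [0.102, -3.138, -0.002]
ft_force: [1.0, -0.9, -1.5]
width: 26.3
grasp_force: 30.0
```

Emit:
apply_moves --targets '[[-1,[0.4,-0.7,0],[0,0,0]],[-1,[0.2,-0.6,0],[0,0,0.07]],[-1,[0,0,0],[0,0,0.068]],[-1,[0,0,0],[0,0,0]],[-1,[0,0,0],[0,0,0]]]'

```text
t: 27.3
ee_pos: [463.7, -339.9, 142.5]
orientation: [-0.234, -3.132, -0.001]
ft_force: [0.1, 0.3, -2.2]
width: 26.1
grasp_force: 30.0
```

Run:
```python
from h import *
go(462.6,-348,17,81.3); print(ctrl.get_obs()['width'])
```

```text
at [ 463.7 -339.9  142.5] yaw 81.4 tilt [0.001 0.001] shift [-0.006 -0.165  2.511] turn 0.002 q [-0.65  0.46  1.8   0.    0.89 -2.07]
26.053459076822076
```

Emit:
apply_moves --targets '[[-1,[0,-0.16,0.4],[0,0,0]],[-1,[0,0,0.4],[0,0,0]],[-1,[0,0,0.4],[0,0,0]],[-1,[0,0,0.3],[0,0,0]],[-1,[0,0,0],[0,0,0]]]'

```text
t: 27.92
ee_pos: [461.9, -347.7, 66.4]
orientation: [-0.237, -3.13, -0.003]
ft_force: [-0.7, 0.1, -1.4]
width: 25.8
grasp_force: 30.0
```

Emit:
apply_moves --targets '[[-1,[0,0,0.3],[0,0,0]],[-1,[0,0,0.3],[0,0,0]],[-1,[0,0,0.3],[0,0,0]],[-1,[0,0,0],[0,0,0]]]'

```text
t: 28.42
ee_pos: [461.9, -347.7, 21.6]
orientation: [-0.238, -3.13, -0.002]
ft_force: [-0.0, 0.3, -1.2]
width: 25.7
grasp_force: 30.0
```

Run:
```python
from h import *
go(462.6,-348,17,81.3); print(ctrl.get_obs()['width'],ctrl.get_obs()['ft_force'])
```

```text
at [ 461.9 -347.7   21.6] yaw 81.3 tilt [0.002 0.001] shift [-0.015 -0.004  0.093] turn 0.0 q [-0.67  0.65  1.83  0.    0.67 -2.08]
25.748223559633857 [-0.03861621  0.3446789  -1.17340334]
```

Emit:
apply_moves --targets '[[-1,[0,0,0.08],[0,0,0]],[-1,[0,0,0],[0,0,0]],[-0.12,[0,0,0],[0,0,0]],[-0.12,[0,0,0],[0,0,0]],[-0.12,[0,0,-0.4],[0,0,0]],[-0.12,[0,0,-0.8],[0,0,0]],[-0.12,[0,0,-0.8],[0,0,0]],[-0.12,[0,0,-0.8],[0,0,0]]]'

```text
t: 29.42
ee_pos: [462.8, -348.5, 162.0]
orientation: [0.238, 3.131, -0.001]
ft_force: [1.1, 0.4, -0.3]
width: 38.7
grasp_force: 0.0
```

Emit:
apply_moves --targets '[[0.2,[-0.3,0.8,0],[0,0,0]],[0.2,[-0.3,0.8,0],[0,0,0]],[0.2,[-0.3,0.8,0],[0,0,0]],[0.2,[-0.3,0.8,0],[0,0,0]],[0.2,[-0.3,0.8,0],[0,0,0]],[0.2,[-0.3,0.8,0],[0,0,0]],[0.2,[-0.3,0.8,0],[0,0,0]],[0.2,[-0.2,0.8,0],[0,0,-0.058]]]'

```text
t: 30.42
ee_pos: [625.8, -48.2, 160.9]
orientation: [0.092, 3.138, -0.0]
ft_force: [1.2, -0.6, -0.5]
width: 52.8
grasp_force: 0.0
```

Emit:
apply_moves --targets '[[0.2,[0,0,0],[0,0,-0.058]],[0.2,[0,0,0],[0,0,0]],[0.2,[0,0,0],[0,0,0]]]'

```text
t: 30.8
ee_pos: [624.7, -49.8, 160.0]
orientation: [-0.044, 3.141, -0.0]
ft_force: [0.2, -0.7, 0.2]
width: 52.7
grasp_force: 0.0
```

Run:
```python
from h import *
go(628.1,-39.4,8,91.7)
o=ctrl.get_obs(); im=ctrl.get_image('wrist'); cv2.imwrite('pics/c8.png',cv2.resize(im['pixels'],(768,576)))
for p in ctrl.pinpoint('bar1','wrist')[:5]: print(round(p['score'],2),np.array(p['xy']).round(),ray(im,p['xy'],18,o)[:2])
```

```text
at [624.7 -49.8 160. ] yaw 91.6 tilt [-0.001 -0.   ] shift [-0.071  0.207  3.04 ] turn -0.001 q [-0.1   0.5   1.67 -0.    0.97 -1.7 ]
0.9 [20. 56.] [ 464.93463311 -352.3447203 ]
0.89 [257. 187.] [630.70696353 -44.93975668]
0.76 [254.  44.] [480.92839618 -52.07435664]
0.59 [367.  50.] [476.58630478  68.05006064]
```

View pics/c8.png

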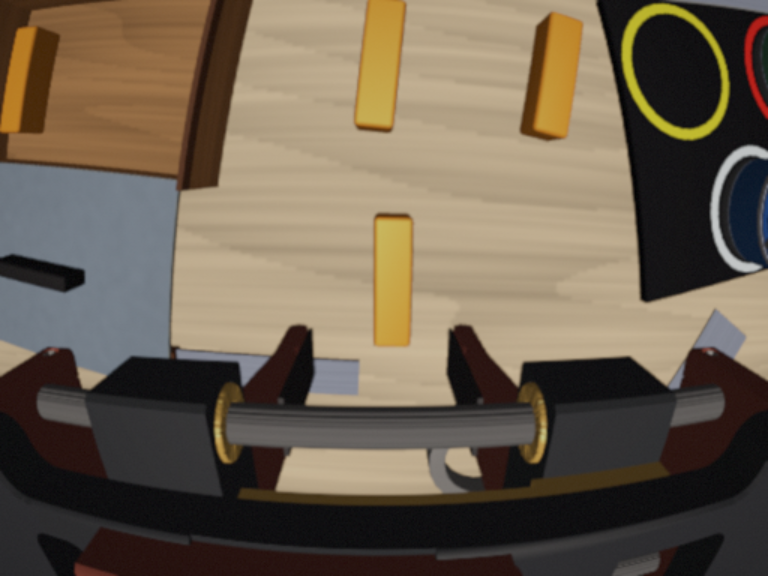

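Bar D is in the box at (28,80). Bar C is at (393,280), A at (380,65) and B at (552,75).

Run:
```python
from h import *
o=ctrl.get_obs(); im=ctrl.get_image('wrist')
print(quad(im,o,[(375,217),(412,217),(410,344),(374,344)]),quad(im,o,[(553,12),(582,21),(567,137),(534,131)]))
go(628,-40.5,8,91)
```

```text
(array([626.9, -40.9]), np.float64(87.1), np.float64(24.3), np.float64(91.4)) (array([478.3,  67.3]), np.float64(88.0), np.float64(23.2), np.float64(81.7))
at [624.7 -50.  159.5] yaw 91.6 tilt [-0. -0.] shift [-0.072  0.188  3.03 ] turn 0.007 q [-0.1   0.5   1.67 -0.    0.97 -1.7 ]
```

Emit:
apply_moves --targets '[[0.2,[-0.06,0.19,0.4],[0,0,0]],[0.2,[0,0,0.5],[0,0,0]],[0.2,[0,0,0.5],[0,0,0]],[0.2,[0,0,0.5],[0,0,0]],[0.2,[0,0,0.5],[0,0,0]],[0.2,[0,0,0.3],[0,0,0]],[0.2,[0,0,0],[0,0,0]]]'

```text
t: 31.82
ee_pos: [626.4, -39.6, 22.5]
orientation: [0.048, -3.138, -0.001]
ft_force: [-0.1, -0.9, -0.1]
width: 52.7
grasp_force: 0.0
```

Run:
```python
from h import *
go(627.5,-40.7,8.5,91.6)
```

```text
at [626.4 -39.6  22.5] yaw 91.7 tilt [0.003 0.   ] shift [-0.023 -0.023  0.279] turn 0.002 q [-0.08  0.7   1.71  0.    0.74 -1.68]
```

Emit:
apply_moves --targets '[[0.2,[-0.02,-0.02,0.26],[0,0,0]],[0.2,[0,0,0],[0,0,0]],[-1,[0,0,0],[0,0,0]],[-1,[0,0,0],[0,0,0]],[-1,[0,0,0],[0,0,0]],[-1,[0,0,0],[0,0,0]],[-1,[0,0,0],[0,0,0]],[-1,[0,0,-0.3],[0,0,0]]]'

```text
t: 32.83
ee_pos: [627.4, -40.7, 25.6]
orientation: [0.048, -3.139, -0.0]
ft_force: [0.5, 0.2, -0.9]
width: 25.7
grasp_force: 30.0
```

Emit:
apply_moves --targets '[[-1,[0,0,-0.6],[0,0,0]],[-1,[0,0,-0.6],[0,0,0]],[-1,[0,0,-0.6],[0,0,0]],[-1,[0,0,-0.6],[0,0,0]],[-1,[0,0,0],[0,0,0]]]'

```text
t: 33.45
ee_pos: [630.3, -41.0, 149.2]
orientation: [-0.048, 3.136, -0.001]
ft_force: [0.3, -0.2, -0.9]
width: 25.9
grasp_force: 30.0
```

Emit:
apply_moves --targets '[[-1,[0.47,-0.72,0],[0,0,0]],[-1,[0.47,-0.72,0],[0,0,0]],[-1,[0.47,-0.72,0],[0,0,0]],[-1,[0.47,-0.72,0],[0,0,0]],[-1,[0.47,-0.72,0],[0,0,0]],[-1,[0.47,-0.72,0],[0,0,0]],[-1,[0.47,-0.72,0],[0,0,0.06]],[-1,[0,0,0],[0,0,0.055]]]'

```text
t: 34.45
ee_pos: [469.6, -299.5, 145.0]
orientation: [-0.245, -3.13, -0.001]
ft_force: [0.8, 1.2, -1.4]
width: 25.8
grasp_force: 30.0
```

Emit:
apply_moves --targets '[[-1,[0,0,0],[0,0,0]],[-1,[0,0,0],[0,0,0]]]'

```text
t: 34.7
ee_pos: [471.6, -297.2, 145.6]
orientation: [-0.232, -3.132, -0.001]
ft_force: [-0.8, 0.2, -0.5]
width: 25.6
grasp_force: 30.0
```

Run:
```python
from h import *
go(470.2,-298.7,18,81.3)
```

```text
at [ 471.6 -297.2  145.6] yaw 81.5 tilt [0.001 0.   ] shift [ 0.021 -0.035  2.552] turn 0.002 q [-0.58  0.43  1.83  0.    0.88 -2.01]
```

Emit:
apply_moves --targets '[[-1,[0.02,-0.03,0.4],[0,0,0]],[-1,[0,0,0.4],[0,0,0]],[-1,[0,0,0.4],[0,0,0]],[-1,[0,0,0.4],[0,0,0]],[-1,[0,0,0.4],[0,0,0]],[-1,[0,0,0.3],[0,0,0]],[-1,[0,0,0.1],[0,0,0]],[-1,[0,0,0],[0,0,0]]]'

```text
t: 35.7
ee_pos: [470.7, -298.9, 26.1]
orientation: [-0.235, -3.133, -0.0]
ft_force: [0.3, 0.6, -1.3]
width: 26.0
grasp_force: 30.0
```

Run:
```python
from h import *
go(470.2,-298.7,18,81.3);print(ctrl.get_obs()['ft_force'])
```

```text
at [ 470.7 -298.9   26.1] yaw 81.4 tilt [0. 0.] shift [0.01  0.003 0.162] turn 0.001 q [-0.59  0.62  1.87 -0.    0.64 -2.01]
[ 0.30631852  0.57337364 -1.28144155]
```

Emit:
apply_moves --targets '[[-1,[0,0,0.16],[0,0,0]],[-1,[0,0,0],[0,0,0]],[-0.12,[0,0,0],[0,0,0]],[-0.12,[0,0,0],[0,0,0]],[-0.12,[0,0,-0.4],[0,0,0]],[-0.12,[0,0,-0.8],[0,0,0]],[-0.12,[0,0,-0.8],[0,0,0]],[-0.12,[0,0,-0.8],[0,0,0]]]'

```text
t: 36.7
ee_pos: [470.6, -299.1, 161.0]
orientation: [0.236, 3.132, -0.001]
ft_force: [0.3, -1.3, 0.3]
width: 38.7
grasp_force: 0.0
```

Emit:
apply_moves --targets '[[0.2,[0.09,0.8,0],[0,0,0]],[0.2,[0.09,0.8,0],[0,0,0]],[0.2,[0.09,0.8,0],[0,0,0]],[0.2,[0.09,0.8,0],[0,0,0]],[0.2,[0.09,0.8,0],[0,0,0]],[0.2,[0.09,0.8,0],[0,0,-0.048]],[0.2,[0,0,0],[0,0,0]],[0.2,[0,0,0],[0,0,0]]]'

```text
t: 37.7
ee_pos: [480.1, -58.1, 159.1]
orientation: [0.118, 3.138, -0.001]
ft_force: [-0.4, 0.3, 0.6]
width: 52.8
grasp_force: 0.0
```

Run:
```python
from h import *
go(481.5,-52,8,85.6)
o=ctrl.get_obs(); im=ctrl.get_image('wrist'); cv2.imwrite('pics/c9.png',cv2.resize(im['pixels'],(768,576)))
for p in ctrl.pinpoint('bar1','wrist')[:5]: print(round(p['score'],2),np.array(p['xy']).round(),ray(im,p['xy'],18,o)[:2])
```

```text
at [480.1 -58.1 159.1] yaw 85.7 tilt [-0.001 -0.   ] shift [-0.015  0.125  3.022] turn 0.001 q [-0.14  0.31  1.99 -0.    0.84 -1.64]
0.95 [367. 172.] [478.30392632  67.19950999]
0.91 [258. 179.] [476.95982509 -52.34818761]
0.68 [ 26. 187.] [ 462.14871205 -357.69484774]
0.58 [ 56. 192.] [ 473.63977344 -302.91622125]
```

View pics/c9.png

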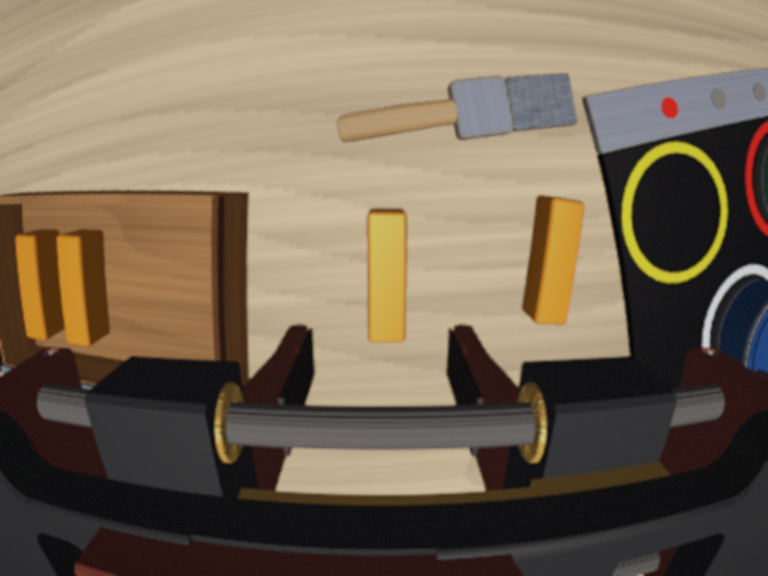

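Two bars are in the box at (38,285) and (80,288). Bar A is at (387,277) and B at (558,262).

Run:
```python
from h import *
o=ctrl.get_obs(); im=ctrl.get_image('wrist')
print(quad(im,o,[(369,212),(406,212),(405,341),(369,341)]),quad(im,o,[(551,198),(583,204),(566,323),(536,322)]))
```

```text
(array([479.8, -53.4]), np.float64(87.8), np.float64(24.2), np.float64(85.7)) (array([477.6,  66.6]), np.float64(86.3), np.float64(24.2), np.float64(82.6))
```

Emit:
apply_moves --targets '[[0.2,[0,0.1,0.4],[0,0,0]],[0.2,[0,0,0.5],[0,0,0]],[0.2,[0,0,0.5],[0,0,0]],[0.2,[0,0,0.5],[0,0,0]],[0.2,[0,0,0.5],[0,0,0]],[0.2,[0,0,0.4],[0,0,0]],[0.2,[0,0,0.1],[0,0,0]],[0.2,[0,0,0],[0,0,0]]]'

```text
t: 38.85
ee_pos: [480.2, -53.2, 13.2]
orientation: [-0.119, -3.139, -0.0]
ft_force: [-0.0, -0.5, 0.2]
width: 52.5
grasp_force: 0.0
```

Run:
```python
from h import *
go(480,-53.2,8.5,85.7)
```

```text
at [480.2 -53.2  13.2] yaw 85.7 tilt [0. 0.] shift [0.004 0.001 0.094] turn -0.0 q [-0.14  0.58  2.04 -0.    0.52 -1.63]
```

Emit:
apply_moves --targets '[[0.2,[0,0,0.08],[0,0,0]],[-1,[0,0,0],[0,0,0]],[-1,[0,0,0],[0,0,0]],[-1,[0,0,0],[0,0,0]],[-1,[0,0,0],[0,0,0]],[-1,[0,0,0],[0,0,0]],[-1,[0,0,-0.3],[0,0,0]],[-1,[0,0,-0.6],[0,0,0]]]'

```text
t: 39.85
ee_pos: [479.1, -52.6, 54.4]
orientation: [-0.117, -3.137, -0.0]
ft_force: [-0.3, 0.2, -0.4]
width: 25.9
grasp_force: 30.0
```

Emit:
apply_moves --targets '[[-1,[0,0,-0.6],[0,0,0]],[-1,[0,0,-0.6],[0,0,0]],[-1,[0,0,-0.6],[0,0,0]],[-1,[-0.05,-0.78,0],[0,0,0]],[-1,[-0.05,-0.78,0],[0,0,0]],[-1,[-0.05,-0.78,0],[0,0,0]],[-1,[-0.05,-0.78,0],[0,0,0]],[-1,[-0.05,-0.78,0],[0,0,0]]]'

```text
t: 40.85
ee_pos: [477.7, -249.3, 144.9]
orientation: [0.118, 3.139, -0.0]
ft_force: [0.2, -1.5, -1.1]
width: 25.6
grasp_force: 30.0
```

Emit:
apply_moves --targets '[[-1,[0,0,0],[0,0,0.049]],[-1,[0,0,0],[0,0,0]],[-1,[0,0,0],[0,0,0]]]'

```text
t: 41.22
ee_pos: [477.9, -247.7, 144.5]
orientation: [-0.235, -3.133, -0.0]
ft_force: [0.6, -0.3, -1.2]
width: 25.9
grasp_force: 30.0
```

Run:
```python
from h import *
go(477.8,-249.3,18,81.3)
```

```text
at [ 477.9 -247.7  144.5] yaw 81.4 tilt [0. 0.] shift [-0.003 -0.032  2.53 ] turn 0.001 q [-0.5   0.41  1.88  0.    0.86 -1.92]
```

Emit:
apply_moves --targets '[[-1,[0,-0.03,0.4],[0,0,0]],[-1,[0,0,0.4],[0,0,0]],[-1,[0,0,0.4],[0,0,0]],[-1,[0,0,0.4],[0,0,0]],[-1,[0,0,0.4],[0,0,0]],[-1,[0,0,0.3],[0,0,0]],[-1,[0,0,0.1],[0,0,0]],[-1,[0,0,0.1],[0,0,0]]]'

```text
t: 42.22
ee_pos: [478.2, -249.7, 19.3]
orientation: [0.237, 3.132, -0.0]
ft_force: [-0.7, -0.2, -1.3]
width: 25.9
grasp_force: 30.0
```

Emit:
apply_moves --targets '[[-1,[0,0,0.04],[0,0,0]],[-1,[0,0,0],[0,0,0]],[-0.12,[0,0,0],[0,0,0]],[-0.12,[0,0,0],[0,0,0]],[-0.12,[0,0,-0.4],[0,0,0]],[-0.12,[0,0,-0.8],[0,0,0]],[-0.12,[0,0,-0.8],[0,0,0]],[-0.12,[0,0,-0.8],[0,0,0]]]'

```text
t: 43.22
ee_pos: [477.7, -249.6, 158.7]
orientation: [0.238, 3.132, -0.0]
ft_force: [0.3, -0.4, -0.2]
width: 38.6
grasp_force: 0.0
```

Emit:
apply_moves --targets '[[0.2,[0.12,0.78,0],[0,0,0]],[0.2,[0.12,0.78,0],[0,0,0]],[0.2,[0.12,0.78,0],[0,0,0]],[0.2,[0.12,0.78,0],[0,0,0]],[0.2,[0.12,0.78,0],[0,0,0]],[0.2,[0.12,0.78,0],[0,0,0]],[0.2,[0.12,0.78,0],[0,0,0]],[0.2,[0.12,0.78,0],[0,0,0]]]'

```text
t: 44.22
ee_pos: [477.5, 67.4, 157.5]
orientation: [0.238, 3.132, 0.0]
ft_force: [1.1, 0.3, 0.1]
width: 52.8
grasp_force: 0.0
```

Emit:
apply_moves --targets '[[0.2,[0,0,0],[0,0,0]],[0.2,[0,0,0],[0,0,0]]]'

```text
t: 44.48
ee_pos: [477.5, 65.7, 157.3]
orientation: [0.237, 3.133, -0.0]
ft_force: [0.0, 0.9, 0.5]
width: 52.6
grasp_force: 0.0
```

Run:
```python
from h import *
go(477.7,66.8,8.5,82)
o=ctrl.get_obs(); im=ctrl.get_image('wrist'); cv2.imwrite('pics/c10.png',cv2.resize(im['pixels'],(768,576)))
for p in ctrl.pinpoint('bar1','wrist')[:5]: print(round(p['score'],2),np.array(p['xy']).round(),ray(im,p['xy'],18,o)[:2])
```

```text
at [477.5  65.7 157.3] yaw 81.3 tilt [-0. -0.] shift [-1.000e-03  2.300e-02  2.975e+00] turn -0.007 q [ 0.11  0.31  1.99 -0.    0.84 -1.31]
0.91 [256. 182.] [477.93295899  68.99291144]
0.64 [ 27. 220.] [ 480.62375717 -245.94203831]
```

View pics/c10.png

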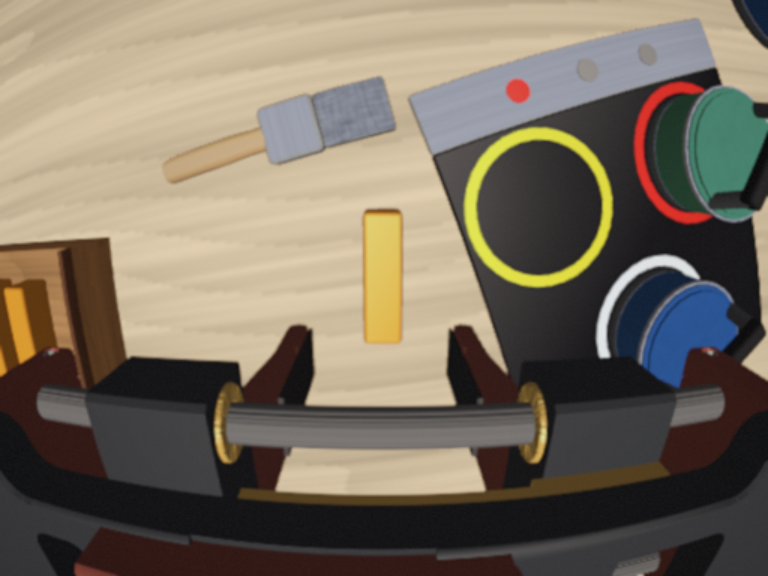

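The last bar is centred between the fingers at (383,276), and the pots are still in place.

Emit:
apply_moves --targets '[[0.2,[0,0.03,0.4],[0,0,0]],[0.2,[0,0,0.5],[0,0,0]],[0.2,[0,0,0.5],[0,0,0]],[0.2,[0,0,0.5],[0,0,0]],[0.2,[0,0,0.5],[0,0,0]],[0.2,[0,0,0.4],[0,0,0]],[0.2,[0,0,0.1],[0,0,0]],[0.2,[0,0,0.05],[0,0,0]]]'

```text
t: 45.58
ee_pos: [478.0, 67.0, 9.8]
orientation: [0.24, 3.132, -0.0]
ft_force: [0.1, 0.2, -0.4]
width: 52.8
grasp_force: 0.0
```

Emit:
apply_moves --targets '[[0.2,[0,0,0],[0,0,0]],[-1,[0,0,0],[0,0,0]],[-1,[0,0,0],[0,0,0]],[-1,[0,0,0],[0,0,0]],[-1,[0,0,0],[0,0,0]],[-1,[0,0,0],[0,0,0]],[-1,[0,0,-0.3],[0,0,0]],[-1,[0,0,-0.6],[0,0,0]]]'

```text
t: 46.58
ee_pos: [476.7, 67.4, 54.8]
orientation: [-0.238, -3.13, 0.001]
ft_force: [-0.1, 0.8, -1.2]
width: 25.7
grasp_force: 30.0
```

Emit:
apply_moves --targets '[[-1,[0,0,-0.6],[0,0,0]],[-1,[0,0,-0.6],[0,0,0]],[-1,[0,0,-0.6],[0,0,0]],[-1,[-0.16,-0.76,0],[0,0,0]],[-1,[-0.16,-0.76,0],[0,0,0]],[-1,[-0.16,-0.76,0],[0,0,0]],[-1,[-0.16,-0.76,0],[0,0,0]],[-1,[-0.16,-0.76,0],[0,0,0]]]'

```text
t: 47.58
ee_pos: [488.3, -127.6, 145.4]
orientation: [0.238, 3.132, -0.0]
ft_force: [0.4, 1.0, -0.7]
width: 26.0
grasp_force: 30.0
```

Emit:
apply_moves --targets '[[-1,[-0.16,-0.76,0],[0,0,0]],[-1,[0,-0.76,0],[0,0,0]],[-1,[0,0,0],[0,0,0]],[-1,[0,0,0],[0,0,0]]]'

```text
t: 48.08
ee_pos: [484.7, -202.3, 145.0]
orientation: [-0.239, -3.132, -0.0]
ft_force: [0.5, 0.7, -0.7]
width: 25.6
grasp_force: 30.0
```

Run:
```python
from h import *
go(484.9,-202.9,18,81.3)
```

```text
at [ 484.7 -202.3  145. ] yaw 81.3 tilt [0. 0.] shift [-0.007 -0.012  2.539] turn -0.0 q [-0.42  0.39  1.91  0.    0.85 -1.84]
```

Emit:
apply_moves --targets '[[-1,[0,-0.01,0.4],[0,0,0]],[-1,[0,0,0.4],[0,0,0]],[-1,[0,0,0.4],[0,0,0]],[-1,[0,0,0.4],[0,0,0]],[-1,[0,0,0.1],[0,0,0]]]'

```text
t: 48.7
ee_pos: [484.3, -201.6, 58.8]
orientation: [-0.236, -3.13, -0.001]
ft_force: [1.5, -0.3, -0.9]
width: 25.8
grasp_force: 30.0
```

Emit:
apply_moves --targets '[[-1,[0,0,0.3],[0,0,0]],[-1,[0,0,0.3],[0,0,0]],[-1,[0,0,0.2],[0,0,0]],[-1,[0,0,0.05],[0,0,0]],[-1,[0,0,0],[0,0,0]]]'

```text
t: 49.32
ee_pos: [484.9, -203.2, 17.1]
orientation: [-0.238, -3.132, -0.0]
ft_force: [-0.1, -0.5, -0.7]
width: 26.2
grasp_force: 30.0
```

Run:
```python
from h import *
go(484.9,-202.9,18,81.3)
```

```text
at [ 484.9 -203.2   17.1] yaw 81.3 tilt [0. 0.] shift [ 0.002  0.006 -0.018] turn 0.0 q [-0.42  0.61  1.95 -0.    0.58 -1.84]
```

Emit:
apply_moves --targets '[[-0.25,[0,0,0],[0,0,0]],[-0.25,[0,0,0],[0,0,0]],[-0.25,[0,0,0],[0,0,0]],[-0.25,[0,0,-0.4],[0,0,0]],[-0.25,[0,0,-0.7],[0,0,0]],[-0.25,[0,0,-0.7],[0,0,0]],[-0.25,[0,0,-0.7],[0,0,0]],[-0.25,[0,0,-0.7],[0,0,0]]]'

```text
t: 50.32
ee_pos: [484.8, -203.1, 178.5]
orientation: [0.238, 3.132, -0.0]
ft_force: [0.7, -0.5, 0.0]
width: 32.8
grasp_force: 0.0
```

Emit:
apply_moves --targets '[[-1,[-0.7,-0.3,0],[0,0,0]],[-1,[-0.7,-0.3,0],[0,0,0]],[-1,[-0.7,-0.3,0],[0,0,0]],[-1,[-0.7,-0.3,0],[0,0,0]],[-1,[-0.7,-0.3,0],[0,0,0]],[-1,[0,0,0],[0,0,0]],[-1,[0,0,0],[0,0,0]]]'

```text
t: 51.2
ee_pos: [645.7, -303.2, 176.6]
orientation: [-0.238, -3.131, -0.001]
ft_force: [0.4, -0.1, 0.2]
width: 0.9
grasp_force: 0.0
```

Run:
```python
from h import *
go(646,-301.8,68,81.3)
o=ctrl.get_obs(); im=ctrl.get_image('wrist'); cv2.imwrite('pics/c11.png',cv2.resize(im['pixels'],(768,576)))
for n,z in (('bar1',24),('cover_handle',74)):
  for p in ctrl.pinpoint(n,'wrist')[:5]:
    w=ray(im,p['xy'],z,o)[:2]; d=w-np.array([474,-274]); print(n,round(p['score'],2),w,'box',d@[.988,-.152],d@[.152,.988])
```

```text
at [ 645.7 -303.2  176.6] yaw 81.3 tilt [0.002 0.001] shift [-0.006  0.028  2.173] turn 0.0 q [-0.46  0.6   1.45  0.    1.1  -1.87]
bar1 0.87 [ 486.78760224 -202.01988141] box 1.6931729838590015 73.0600727063827
bar1 0.77 [ 462.90490429 -345.52253774] box -0.09052882883966029 -72.35072183756708
bar1 0.64 [ 474.44410072 -247.82108386] box -3.5404237454093863 25.93227245162919
bar1 0.61 [ 470.97214517 -302.64544868] box 1.3625876260718286 -28.76193722800993
cover_handle 0.66 [ 617.89655464 -298.20426331] box 145.84884400280674 -2.041535841499657
cover_handle 0.27 [ 497.05453525 -278.37343153] box 23.442642422726152 -0.8166609890762492
```

View pics/c11.png

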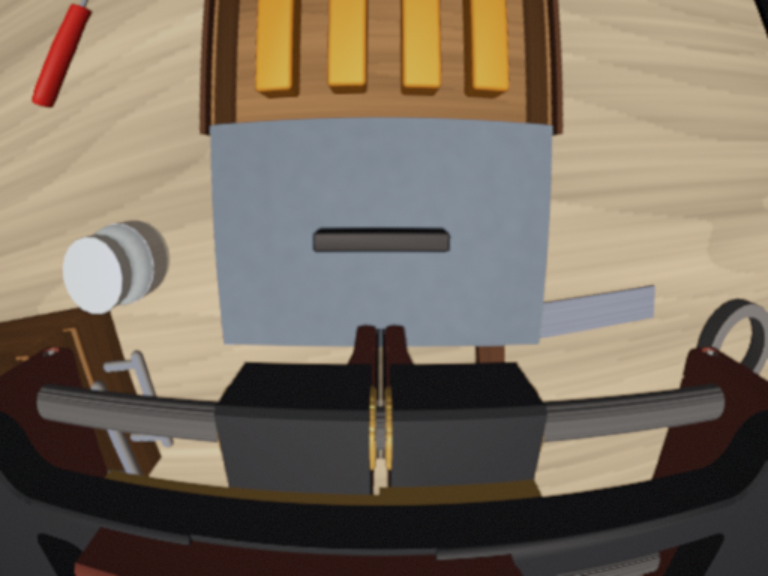

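All four bars lie in the box in the top row, at x ≈ 275, 347, 421 and 489, and the ridge is at (380,240). Now shut the cover.

Emit:
apply_moves --targets '[[-1,[0,0.02,0.4],[0,0,0]],[-1,[0,0,0.5],[0,0,0]],[-1,[0,0,0.5],[0,0,0]],[-1,[0,0,0.5],[0,0,0]],[-1,[0,0,0.2],[0,0,0]],[-1,[0,0,0],[0,0,0]],[-1,[0,0,0],[0,0,0]]]'

```text
t: 52.22
ee_pos: [647.3, -303.0, 73.1]
orientation: [0.238, 3.131, -0.001]
ft_force: [0.4, 0.6, 0.2]
width: 0.8
grasp_force: 0.0
```

Emit:
apply_moves --targets '[[-1,[0.2,0,0],[0,0,0]],[-1,[0.2,0,0],[0,0,0]],[-1,[0.25,0,0],[0,0,0]],[-1,[0.25,0,0],[0,0,0]],[-1,[0.25,0,0],[0,0,0]],[-1,[0.25,0,0],[0,0,0]],[-1,[0.25,0,0],[0,0,0]],[-1,[0.25,0,0],[0,0,0]]]'

```text
t: 53.22
ee_pos: [552.0, -288.3, 72.2]
orientation: [0.238, 3.133, -0.0]
ft_force: [1.4, -0.8, 2.0]
width: 0.3
grasp_force: 0.9
```

Emit:
apply_moves --targets '[[-1,[0.25,0,0],[0,0,0]],[-1,[0.25,0,0],[0,0,0]],[-1,[0.25,0,0],[0,0,0]],[-1,[0.2,0,0],[0,0,0]],[-1,[0.1,0,0],[0,0,0]],[-1,[0,0,0],[0,0,0]]]'

```text
t: 53.98
ee_pos: [500.1, -280.1, 71.9]
orientation: [-0.238, -3.131, -0.001]
ft_force: [-0.6, -0.3, -0.3]
width: 0.2
grasp_force: 0.0
```

Run:
```python
from h import *
go(472+16*.988,-275-16*.152,68,81.3);print(ctrl.get_obs()['ft_force'])
```

```text
at [ 500.1 -280.1   71.9] yaw 81.3 tilt [0.001 0.001] shift [0.251 0.015 0.079] turn -0.0 q [-0.53  0.56  1.83  0.    0.75 -1.95]
[-0.55326945 -0.3120094  -0.34681445]
```

Emit:
apply_moves --targets '[[-1,[0.1,0,0],[0,0,0]],[-1,[0.1,0,0],[0,0,0]],[-1,[0.05,0,0],[0,0,0]],[-1,[0,0,0],[0,0,0]]]'

```text
t: 54.48
ee_pos: [490.2, -278.9, 72.3]
orientation: [0.238, 3.129, -0.001]
ft_force: [7.4, 0.6, -4.6]
width: 0.2
grasp_force: 3.7
```

Emit:
apply_moves --targets '[[-1,[0.05,0,0],[0,0,0]],[-1,[0,0,0],[0,0,0]]]'

```text
t: 54.72
ee_pos: [490.1, -279.0, 72.5]
orientation: [0.239, 3.124, -0.003]
ft_force: [15.7, 0.7, -11.6]
width: 0.7
grasp_force: 7.5
```

Emit:
apply_moves --targets '[[-1,[0.05,0,0],[0,0,0]],[-1,[0,0,0],[0,0,0]]]'

```text
t: 54.98
ee_pos: [490.0, -279.2, 72.8]
orientation: [0.239, 3.12, -0.005]
ft_force: [23.6, 2.4, -17.4]
width: 0.6
grasp_force: 11.2
```

The hard stop is at 490, which matches 145 mm of travel plus the ridge and finger widths. Retreat and check.

Emit:
apply_moves --targets '[[-1,[-0.4,0,0],[0,0,0]],[-1,[-0.2,0,-0.4],[0,0,0]],[-1,[0,0,-1],[0,0,0]],[-1,[0,0,-1],[0,0,0]],[-1,[-0.5,1,-1],[0,0,0]],[-1,[-0.5,1,-0.5],[0,0,0]],[-1,[0,1,0],[0,0,0]],[-1,[0,1,0],[0,0,0]]]'

```text
t: 55.98
ee_pos: [587.3, -98.3, 259.1]
orientation: [-0.238, -3.132, 0.0]
ft_force: [-0.0, -0.5, -0.8]
width: 0.3
grasp_force: 0.0
```

Emit:
apply_moves --targets '[[-1,[0,1,0],[0,0,0]],[-1,[0,1,0],[0,0,0]],[-1,[0,1,0],[0,0,0]],[-1,[0,0,0],[0,0,0]],[-1,[0,0,0],[0,0,0]]]'

```text
t: 56.6
ee_pos: [609.6, 48.1, 258.5]
orientation: [-0.237, -3.132, 0.001]
ft_force: [0.6, -1.0, -1.1]
width: 0.2
grasp_force: 0.0
```

Run:
```python
from h import *
np.set_printoptions(precision=1,suppress=True)
o=ctrl.get_obs(); print(o['ee_pos']); im=ctrl.get_image('wrist'); rings(im,o,wh=(554,288),red=(414,329))
for n,z in (('blue_pot',12),('green_pot',12),('cover_handle',74),('stock_box',0)):
  for p in ctrl.pinpoint(n,'wrist')[:2]: print(n,round(p['score'],2),ray(im,p['xy'],z,o)[:2])
im=ctrl.get_image('top')
for n,z in (('blue_pot',12),('green_pot',12),('white_ring',12),('red_ring',12),('cover_handle',74),('stock_box',0),('bar1',18)):
  for p in ctrl.pinpoint(n,'top')[:3]: print('top',n,round(p['score'],2),ray(im,p['xy'],z)[:2])
```

```text
[609.6  48.1 258.5]
red 585 [414.4 329.8] 0.49 r range [48.2 53.8 58.6]
yellow 1505 [447.1 188.7] 0.41 r range [49.3 54.3 58.7]
white 707 [553.7 288.2] 1.47 r range [49.7 54.2 58.2]
blue_pot 0.98 [558.7 292.9]
green_pot 0.62 [418.7 331.2]
cover_handle 0.74 [ 474.2 -284.8]
stock_box 0.76 [ 471.4 -272.3]
top blue_pot 0.86 [541.9 278. ]
top blue_pot 0.67 [259.7 480.6]
top green_pot 0.82 [416.5 320.7]
top red_ring 0.74 [419.4 322.7]
top cover_handle 0.63 [ 468.7 -277.1]
top cover_handle 0.44 [415.5 302.3]
top cover_handle 0.29 [408.7 310.7]
top stock_box 0.7 [ 476.1 -279. ]
```

```bash
python3 -c "
from h import *
print(ctrl.close_job())"
```

```text
the job is handed in; nothing more can be done
None
```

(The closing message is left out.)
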